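# Sort the spindle screws on the thread gauge and latch the hold-down

## Robot

A 6-joint arm with a two-finger parallel gripper is mounted at the origin on a cart in front of the work surface, level with it; the furniture and walls round the work are solid. World frame = base frame: x ahead of the robot, y to its left, z up, the work surface at z = 0. Lengths are in m, angles in rad, forces in N, time in s.
With the tool pointing down it reaches from about 0.35 to 0.975 m from the base axis. Payload 4.9 kg.
Tool frame: the origin (TCP) lies at the very end of the fingers, on their centre line; the grasp point (between the pads) lies 19 mm behind it (ctrl.grasp_offset is the distance from the TCP to the grasp point, in m); z points along the fingers, y is the line along which they close (so a half turn about z gives the same grasp; the last joint's range is limited). The gripper opens to 85 mm and grips with 20 to 120 N. Pads are 22 mm wide; open, the fingers measure 114 mm over their backs; the gripper's body (76 mm by 85 mm) begins 54 mm behind the grasp point. The pads swing forward as they close: fully open they stand 13 mm farther back than shut.
Start: joints at [-1.288, 0.053, 1.613, -0, 1.476, -0.119], TCP at [0.244, -0.575, 0.231] pointing down, gripper open.
Joint ranges: [-3.01, 3.01], [-1.01, 2.22], [0.06, 2.58], [-1.02, 4.17], [0.09, 2.62], [-3.14, 3.14]. Speed limits (rad/s): [2.57, 2.57, 3.14, 3.14, 3.14, 3.14].

## Interface

Orientations are given as a rotation vector (axis times angle).
In Python, from station import ctrl, optics gives the robot as it stands.
- The arm moves only by the shell command python3 -m handwheel 'ROWS' [OPENING] [FORCE]. ROWS is JSON, a list of rows, each an object of numbers: "tx", "ty", "tz": the shift along the tool's x, y, z in mm; "roll": the turn about the tool's z in rad. A call has 1 to 12 rows; each row shifts and turns the commanded pose from where the row before left it, along the tool's axes as they then stand; what a row does not reach is not made up. A row lasts 1/12 s, in which the tool goes at most 41.7 mm and 7.16 degrees, less where a joint would pass 70% of its speed; a pose out of reach is approached as far as the arm can. A call with a gripper value outside its range is refused whole. OPENING is the finger opening in mm, from 0 to 85.4, set as the call begins (- or left out, the last holds). The fingers move at their own pace and stop on an object; FORCE is the grip in N (left out, the last holds). Time passes only in rows, so rows that do not move let the fingers close. It gives the time, the measured TCP pose, the force, the opening and the grip force at its end, in the units of the state.
- ctrl.get_obs(): the state, without advancing time (a new reading comes with each control period).
- optics.get_image(name): name is "scene" or "top"; returns (picture, depth): 384x512x3 uint8, red, green, blue; 384x512 float32, m along the optical axis (not along the pixel's ray), 0 where there is no reading.
- optics.camera_params(name): a dict with "mtx" (3x3 intrinsics, pixels), "k1" (the pictures are not rectified: a ray, as slopes to the right and down, at radius r is drawn at 1 + k1 r^2 times it, then the intrinsics apply), "extrinsics" (4x4, takes a point from camera to world coordinates). Camera axes: x right, y down, z forward; pixel columns grow to the right and rows downward; lengths in m; the calibration is good to about 2 mm. A picture is of the moment at which its call begins. camera_params takes no time and is no camera call.
- ctrl.finish_job(): hands the job in; it is judged then, once.
The state is a dict: "t": time; "q": joint angles; "dq": joint speeds; "effort": joint torques, N m; "tool_pos": TCP position; "tool_rot": TCP orientation; "contact_force": force on the tool from outside, world axes, zero at the start; "wrist_torque": the same for the moment, N m; "opening": finger opening in m; "grip_force": force on a finger pad.
Only numpy, scipy, OpenCV 4.12 (cv2) and the standard library are available. Lean on these libraries where they do the work, as an engineer would, in place of code of your own. Each camera call takes 0.05 s, during which the arm holds its last target. There are 200 camera calls.

## Task

Sort the big 30 mm steel screws by thread pitch: lay each one in a place of the gauge plate whose notches match its thread, so that it sinks fully into the notches, and lay any screw that matches neither plate in the steel tray. Screws may already lie in the stand or in the tray: leave such a one only if it belongs there (and, on a plate, is fully seated). When all are sorted, swing the hold-down frame over the screws and press its front bar down until the spring latch snaps in under the keeper.

Things in the scene. Friction and masses are not known exactly. Their poses are not given: they have to be found in the camera images.
- screw_1: Steel screw, 30 mm thick, 75 mm long, 0.27 kg. Origin on its axis at mid-thread, x along the screw: thread x = -24..24 mm, hexagon end (30 mm across flats) x = -44..-28, 16 mm tip to x = 31. On the bench its axis is 15 mm up. Thread crests every 6 mm, one at x = 0, 2 mm wide, core 23 mm.
- screw_2: Steel screw, 30 mm thick, 75 mm long, 0.27 kg. Origin on its axis at mid-thread, x along the screw: thread x = -24..24 mm, hexagon end (30 mm across flats) x = -44..-28, 16 mm tip to x = 31. On the bench its axis is 15 mm up. Thread crests every 6 mm, one at x = 0, 2 mm wide, core 23 mm.
- screw_3: Steel screw, 30 mm thick, 75 mm long, 0.27 kg. Origin on its axis at mid-thread, x along the screw: thread x = -24..24 mm, hexagon end (30 mm across flats) x = -44..-28, 16 mm tip to x = 31. On the bench its axis is 15 mm up. Thread crests every 10 mm, one at x = 0, 3.5 mm wide, core 19 mm.
- screw_4: Steel screw, 30 mm thick, 75 mm long, 0.27 kg. Origin on its axis at mid-thread, x along the screw: thread x = -24..24 mm, hexagon end (30 mm across flats) x = -44..-28, 16 mm tip to x = 31. On the bench its axis is 15 mm up. Thread crests every 10 mm, one at x = 0, 3.5 mm wide, core 19 mm. If present, it starts in the stand, on its own plate or riding high on the other.
- screw_5: Steel screw, 30 mm thick, 75 mm long, 0.27 kg. Origin on its axis at mid-thread, x along the screw: thread x = -24..24 mm, hexagon end (30 mm across flats) x = -44..-28, 16 mm tip to x = 31. On the bench its axis is 15 mm up. Thread crests every 3 mm: matches neither plate.
- screw_6: Steel screw, 30 mm thick, 75 mm long, 0.27 kg. Origin on its axis at mid-thread, x along the screw: thread x = -24..24 mm, hexagon end (30 mm across flats) x = -44..-28, 16 mm tip to x = 31. On the bench its axis is 15 mm up. Thread crests every 3 mm: matches neither plate.
- plate_fine: Fixed gauge plate 112 x 118 mm in the left or right half of the stand (varies), axes as the stand's, origin at its underside. At y = +-30 mm a strip with notches every 6 mm (one at x = 0) between four 6 mm pins, 28 mm high, at x = +-20.5, 19 mm to either side. Screw axis at z = 26 mm if a 6 mm thread is seated; else 2.5 to 3.5 mm higher.
- nest_fine_a (a point): Place a of plate_fine (its y = +30 mm): where the origin of a fully seated, centred screw lies. The screw lies along the plate's x; its hexagon may point either way.
- nest_fine_b (a point): Place b of plate_fine (its y = -30 mm): where the origin of a fully seated, centred screw lies. The screw lies along the plate's x; its hexagon may point either way.
- plate_coarse: Fixed gauge plate 112 x 118 mm in the left or right half of the stand (varies), axes as the stand's, origin at its underside. At y = +-30 mm a strip with notches every 10 mm (one at x = 0) between four 6 mm pins, 28 mm high, at x = +-20.5, 19 mm to either side. Screw axis at z = 26 mm if a 10 mm thread is seated; else 4.5 to 5.5 mm higher.
- nest_coarse_a (a point): Place a of plate_coarse (its y = +30 mm): where the origin of a fully seated, centred screw lies. The screw lies along the plate's x; its hexagon may point either way.
- nest_coarse_b (a point): Place b of plate_coarse (its y = -30 mm): where the origin of a fully seated, centred screw lies. The screw lies along the plate's x; its hexagon may point either way.
- gauge_stand: Fixed aluminium stand, base 198 (x = -91..107) x 292 mm; origin at its underside, x away from the robot, y left. Floor 8 mm high; plates on it at y = +60 and -60 mm. Hinge brackets 66 mm high at x = 92, y = +-138 mm; rests 53 mm high at x = -63, y = +-125; at x = -81, y = -20..20 the keeper, 56 mm high, whose strike bar the tongue catches under.
- hold_down (a joint): Aluminium frame hinged at the back of the stand; 0 = level; -0.008 (its stop) = shut, rubber pads just over seated screws; one riding high blocks it; starts raised to 1.7-1.95 rad, at most 2.0. 262 mm wide, 165 mm long from the hinge, 8 mm thick, 0.34 kg. Friction holds it near upright; below about 1.2 rad it sinks, in about 1 s, until the tongue lies on the strike (about 0.06 rad).
- hold_down_bar (a point): Centre of the outer face (upper when shut) of the frame's front bar, 155 mm from the hinge line. The bar is 20 mm wide, 8 mm thick and runs 120 mm to either side along the stand's y. A thumb stud 8 mm thick stands 12 mm out here: push beside it, some 45 mm off; about 10 N down make the latch snap.
- hold_down_hinge (a point): Middle of the frame's hinge line, which runs along the stand's y (at x = 92, z = 57 mm of the stand).
- latch_tongue (a joint): Spring latch tongue at the front edge of the hold-down frame, sloped below: 0 = sprung out (also when caught under the strike), up to 0.007 m = pushed in while it rides over the strike bar.
- tray: Loose open steel tray, 140 (x) x 116 (y) x 16 mm high, 3 mm walls and floor, 0.5 kg; origin at the centre of its underside.
Mind the look-alikes: they are no part of the job. What is shaped like the screw_6 but red is not meant.

How it is judged:
By the outcome, as a careful person would: the job done as asked, in the order asked, and still so for the second after the job is handed in, with the robot touching nothing.
Of screw_1, screw_2, screw_3, screw_4, screw_5, screw_6 only 4 to 6 are there at a start; the rules pass over those that are not, and their reading is None.
At some moment in a run one of screw_1, screw_2, screw_3, screw_4, screw_5, screw_6 may be knocked a few centimetres aside while the robot is not near it.
Once in a run the grip may slacken for a moment while it holds something.
It also fails if it takes over 210 s, if anything falls off the work surface, if the arm or the gripper's body presses on something with over 40 N, if the wrist force passes 120 N, or if a joint passes its speed limit or range.

## Working session

There is one attempt and no reset: what is moved stays moved. The work goes in short steps, Python scripts to look and compute and a shell command to move; the robot and the scene stay as the last step left them, time stands still between calls to the robot, and variables do not carry over. Pictures are saved under pics/ and viewed, at most 14 in all, crops included, and the job is handed in when it is done.

```bash
ls; mkdir -p pics; cat > h.py <<'E'
import numpy as np,cv2
from station import ctrl,optics
from scipy.spatial.transform import Rotation as R
def grab(n):
    im,d=optics.get_image(n); p=optics.camera_params(n); return im,d,p
def cloud(d,p):
    h,w=d.shape; K=np.array(p["mtx"],float); u,v=np.meshgrid(np.arange(w),np.arange(h))
    pts=np.stack([u,v],-1).reshape(-1,1,2).astype(np.float64)
    n=cv2.undistortPoints(pts,K,np.array([p["k1"],0,0,0,0.])).reshape(h,w,2)
    P=np.dstack([n*d[...,None],d]); E=np.array(p["extrinsics"]); W=P@E[:3,:3].T+E[:3,3]; W[d==0]=np.nan; return W
def save(n,im,crop=None,s=1):
    if crop: x0,y0,x1,y1=crop; im=im[y0:y1,x0:x1]
    im=cv2.resize(im,None,fx=s,fy=s,interpolation=cv2.INTER_CUBIC); cv2.imwrite("pics/"+n,im[...,::-1])
E
python3 - <<'E'
from h import *
for n in("top","scene"):
    im,d,p=grab(n); np.savez(n+"0.npz",im=im,d=d,W=cloud(d,p)); print(n,p); save(n+"0.png",im,s=1.55)
print(ctrl.get_obs())
E
```

```text
pics
top {'mtx': array([[434.20486426,   0.        , 257.84162505],
       [  0.        , 434.20486426, 195.30648313],
       [  0.        ,   0.        ,   1.        ]]), 'k1': 0.00019049192619440992, 'extrinsics': array([[ 0.011694  , -0.98274145,  0.18461444,  0.2789697 ],
       [-0.99963038, -0.01602107, -0.02196412, -0.14761276],
       [ 0.02454277, -0.18428935, -0.98256556,  1.17188126],
       [ 0.        ,  0.        ,  0.        ,  1.        ]])}
scene {'mtx': array([[440.40954168,   0.        , 260.42246905],
       [  0.        , 440.40954168, 196.91781251],
       [  0.        ,   0.        ,   1.        ]]), 'k1': -0.02040552745956294, 'extrinsics': array([[ 0.87758331, -0.30303878,  0.37150375,  0.08276734],
       [-0.4793788 , -0.54399799,  0.68866694, -0.97822255],
       [-0.0065955 , -0.78245363, -0.62267392,  0.80221877],
       [ 0.        ,  0.        ,  0.        ,  1.        ]])}
{'t': 0.1, 'q': array([-1.28799145e+00,  5.32957732e-02,  1.61414201e+00, -3.83282424e-06,
        1.47601771e+00, -1.18962090e-01]), 'dq': array([ 0.00093733, -0.00137472, -0.00261446,  0.00018409,  0.00206499,
        0.0005222 ]), 'effort': array([ 3.98727625e-04, -3.94900596e+01, -3.71364856e+01, -2.57010959e-05,
        3.89219524e-03, -1.31376203e-05]), 'tool_pos': array([ 0.24426647, -0.57467948,  0.23019168]), 'tool_rot': array([-3.07659827e+00, -6.26488255e-01,  2.45273024e-04]), 'contact_force': array([-0.36181576, -0.43131446, -0.04765307]), 'wrist_torque': array([ 0.03047806,  0.01758154, -0.04657627]), 'grip_force': 0.0, 'opening': 0.08507974102072341}
```

View pics/top0.png

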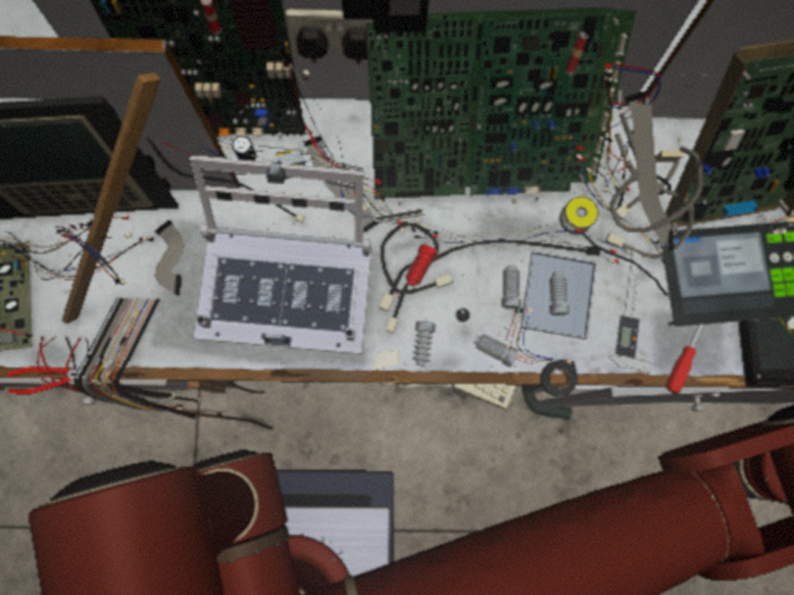

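View pics/scene0.png

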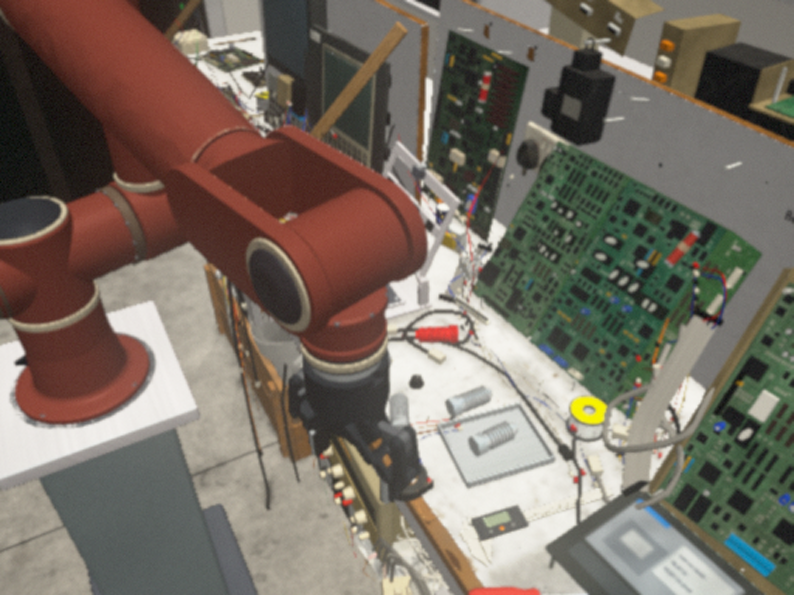

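In the enlarged top view (×1.55) the stand is at about (285,290) with the frame raised behind it. Steel screws are at (511,286), (424,342) and (496,348), plus one in the tray at (557,292). The red look-alike at (421,264) is not part of the job. Next I'll enlarge the stand and the screws.

```bash
python3 - <<'E'
from h import *
# average several images for sharpness
ims=[optics.get_image("top")[0].astype(float) for _ in range(6)]
im=np.mean(ims,0).clip(0,255).astype(np.uint8)
a=cv2.resize(im[145:230,120:240],None,fx=6.6,fy=3.4*1.0,interpolation=cv2.INTER_CUBIC) if 0 else None
save("crops.png",np.vstack([cv2.resize(im[145:230,122:242],(792,561),interpolation=cv2.INTER_CUBIC)]))
save("scr.png",im,(240,150,395,245),5.1)
E
```

```text
(no output)
```

View pics/crops.png

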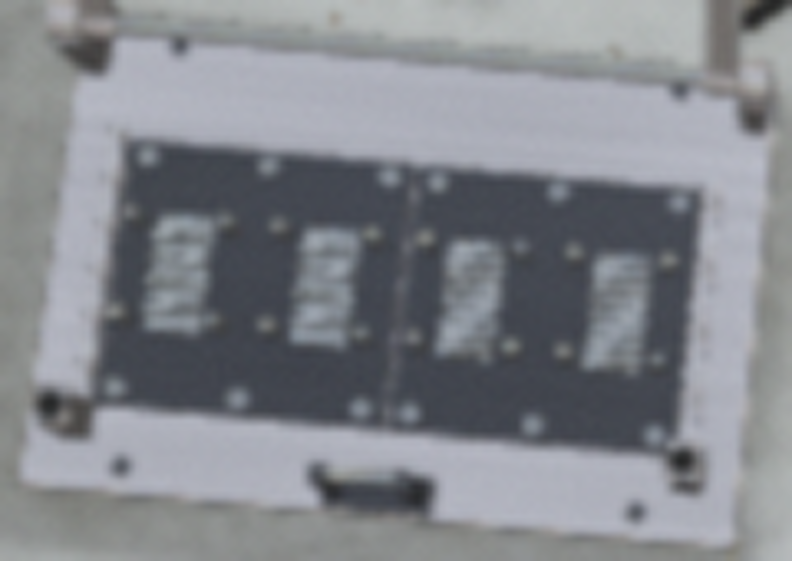

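View pics/scr.png

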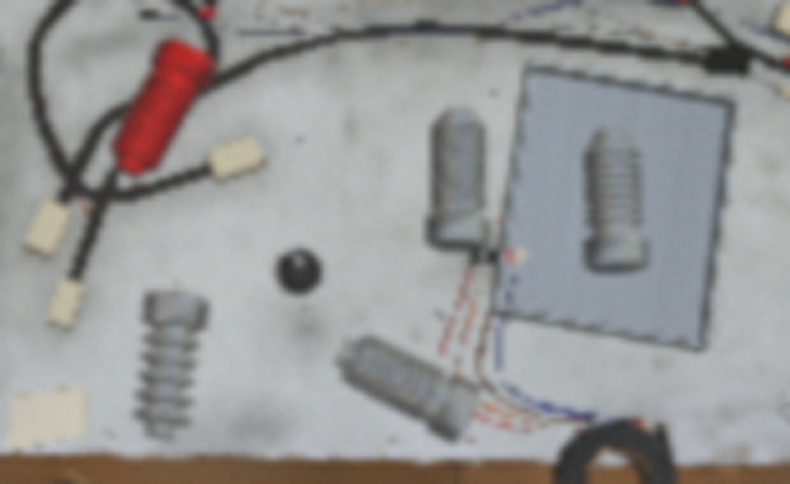

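Stand: all four places are empty; the left plate's notches look coarse and the right plate's finer. Screws in the second crop: the one at (170,365) is clearly coarse, and the tray one at (610,200) looks like 6 mm. The one at (460,180) looks like 3 mm, and (405,385) is unclear. I'll measure poses and thread spectra.

```bash
cat > m.py <<'E'
from h import *
def avg(n,k=12):
    I=[];D=[]
    for _ in range(k):
        im,d,p=grab(n);I.append(im);D.append(np.where(d==0,np.nan,d))
    im=np.mean(I,0); d=np.nan_to_num(np.nanmedian(D,0)).astype(np.float32); return im,d,p
def proj(X,p):
    E=np.linalg.inv(np.array(p["extrinsics"])); 
    return cv2.projectPoints(np.asarray(X,float).reshape(-1,1,3),cv2.Rodrigues(E[:3,:3])[0],E[:3,3],np.array(p["mtx"]),np.array([p["k1"],0,0,0,0.]))[0].reshape(-1,2)
E
python3 - <<'E'
from m import *
im,d,p=avg("top"); W=cloud(d,p); np.savez("top1.npz",im=im,d=d,W=W)
tab=W[230:236,255:300].reshape(-1,3); print("table z",np.nanmedian(tab,0))
Z=W[...,2]
boxes={'A':(264,204,284,238),'B':(352,172,372,206),'C':(322,168,340,202),'D':(303,212,336,238)}
for k,(x0,y0,x1,y1) in boxes.items():
    w=W[y0:y1,x0:x1].reshape(-1,3); m=(w[:,2]>.010)&(w[:,2]<.06)
    if k=='B': m&=w[:,2]>.014
    q=w[m]; c=q.mean(0); u,s,v=np.linalg.svd(q[:,:2]-c[:2],full_matrices=False); a=v[0]
    t=(q[:,:2]-c[:2])@a; n=(q[:,:2]-c[:2])@v[1]
    print(k,m.sum(),c.round(4),"ax",a.round(3),np.percentile(t,[1,99]).round(4),np.percentile(n,[1,99]).round(4),"zmax",np.percentile(q[:,2],[50,95]).round(4))
    ts=np.arange(-.05,.05,.0004); pr=[]
    mid=c[:2]+a*(t.max()+t.min())/2
    for off in np.arange(-.008,.0081,.001):
        zc=.015+np.sqrt(.0135**2-off**2)
        X=np.c_[mid+ts[:,None]*a+off*np.array([-a[1],a[0]]),np.full(len(ts),zc)]
        uv=proj(X,p).astype(np.float32); pr.append(cv2.remap(im.mean(-1).astype(np.float32),uv[:,:1].copy(),uv[:,1:].copy(),cv2.INTER_CUBIC).ravel())
    pr=np.array(pr); sel=(ts>-.02)&(ts<.02)
    f=np.arange(60,400,5.); best=[]
    for row in pr:
        y=row[sel]-np.poly1d(np.polyfit(ts[sel],row[sel],3))(ts[sel]); y*=np.hanning(len(y))
        best.append(abs(np.exp(-2j*np.pi*np.outer(f,ts[sel]))@y))
    P=np.mean(best,0); 
    from scipy.signal import find_peaks
    pk=find_peaks(P)[0]; pk=sorted(pk,key=lambda i:-P[i])[:3]; print("   peaks mm",[(round(1000/f[i],2),int(P[i])) for i in pk])
E
```

```text
table z [ 0.3966798  -0.2268367   0.00127723]
A 280 [ 0.428  -0.2127  0.0248] ax [-0.992  0.127] [-0.0341  0.0397] [-0.0151  0.0161] zmax [0.0249 0.0303]
   peaks mm [(np.float64(10.0), 231), (np.float64(6.25), 33), (np.float64(4.88), 18)]
B 292 [ 0.514  -0.4482  0.0274] ax [-1.    -0.023] [-0.0412  0.033 ] [-0.0181  0.0144] zmax [0.0282 0.0335]
   peaks mm [(np.float64(5.88), 54), (np.float64(13.33), 29), (np.float64(2.9), 0)]
C 316 [ 0.5232 -0.3674  0.0246] ax [-0.997 -0.073] [-0.0422  0.0325] [-0.018   0.0264] zmax [0.0262 0.0303]
   peaks mm [(np.float64(4.55), 4), (np.float64(3.12), 2)]
D 309 [ 0.4157 -0.3383  0.0253] ax [0.453 0.892] [-0.0345  0.038 ] [-0.0139  0.0162] zmax [0.0263 0.0303]
   peaks mm [(np.float64(15.38), 57), (np.float64(7.14), 32), (np.float64(2.99), 3)]
```

```bash
python3 - <<'E'
from m import *
f=np.load("top1.npz"); im,W=f["im"],f["W"]; p=optics.camera_params("top")
g=im.mean(-1); x0,y0,x1,y1=122,145,242,230
sub=g[y0:y1,x0:x1]; up=cv2.resize(sub.astype(np.float32),None,fx=8,fy=8,interpolation=cv2.INTER_CUBIC)
mk=(up<130).astype(np.uint8); mk=cv2.morphologyEx(mk,cv2.MORPH_CLOSE,np.ones((41,41))); mk=cv2.morphologyEx(mk,cv2.MORPH_OPEN,np.ones((81,81)))
c=max(cv2.findContours(mk,0,1)[0],key=cv2.contourArea)[:,0,:]
uv=(c+0.5)/8-0.5+[x0,y0]
def onplane(uv,z):
    n=cv2.undistortPoints(uv.reshape(-1,1,2).astype(float),np.array(p["mtx"]),np.array([p["k1"],0,0,0,0.])).reshape(-1,2)
    E=np.array(p["extrinsics"]); r=np.c_[n,np.ones(len(n))]@E[:3,:3].T; return E[:3,3]+r*((z-E[2,3])/r[:,2])[:,None]
Zs=W[y0:y1,x0:x1]; 
dark=(sub<90); print("plate z med",np.nanmedian(Zs[...,2][dark]),"stand floor z",np.nanmedian(Zs[...,2][sub>170]))
for z in(.014,.018):
    P=onplane(uv,z)[:,:2].astype(np.float32); r=cv2.minAreaRect(P*1000); print(z,r); print(cv2.boxPoints(r).round(1).tolist())
# strips
br=((up>150)&(cv2.erode(mk,np.ones((41,41)))>0)).astype(np.uint8); br=cv2.morphologyEx(br,cv2.MORPH_CLOSE,np.ones((25,25)))
n,l,s,ce=cv2.connectedComponentsWithStats(br)
for i in range(1,n):
    if s[i,4]>3000:
        q=(ce[i]+.5)/8-.5+[x0,y0]; zz=Zs[...,2][cv2.resize((l==i).astype(np.uint8),(120,85),interpolation=0)>0]
        print(s[i,4],q.round(2),"z",np.percentile(zz,[10,50,90]).round(4),"xy@.024",(onplane(q,.024)[0]*1000).round(1))
# frame points & surroundings
w=W.reshape(-1,3); m=(w[:,2]>.15)&(w[:,2]<.23)&(w[:,1]>-.22)&(w[:,1]<.25)&(w[:,0]<.85)
q=w[m]; print("high pts", m.sum(), np.percentile(q,[2,25,50,75,98],0).round(3))
E
```

```text
plate z med 0.014075513347461044 stand floor z 0.007854353104641554
0.014 ((509.31011962890625, 32.03572082519531), (242.43011474609375, 113.55684661865234), 85.8294448852539)
[[443.8999938964844, -84.69999694824219], [557.0999755859375, -93.0], [574.7999877929688, 148.8000030517578], [461.5, 157.10000610351562]]
0.018 ((508.5143737792969, 31.415122985839844), (241.59262084960938, 113.16461181640625), 85.82945251464844)
[[443.29998779296875, -84.9000015258789], [556.2000122070312, -93.19999694824219], [573.7000122070312, 147.8000030517578], [460.8999938964844, 156.0]]
high pts 5549 [[ 0.636 -0.212  0.151]
 [ 0.68  -0.129  0.173]
 [ 0.802  0.045  0.195]
 [ 0.835  0.136  0.208]
 [ 0.848  0.233  0.228]]
```

```bash
python3 - <<'E'
from m import *
f=np.load("top1.npz"); im,W=f["im"],f["W"]; p=optics.camera_params("top")
g=im.mean(-1).astype(np.float32); yaw=-np.deg2rad(90-85.83)
o=np.array([.5093,.0320]); ex=np.array([np.cos(yaw),np.sin(yaw)]); ey=np.array([-ex[1],ex[0]])
def rect(xs,ys,z):
    X,Y=np.meshgrid(xs,ys,indexing='ij'); P=np.concatenate([o+X[...,None]*ex+Y[...,None]*ey,np.full(X.shape+(1,),z)],-1)
    uv=proj(P,p).astype(np.float32).reshape(X.shape+(2,)); return cv2.remap(g,uv[...,0],uv[...,1],cv2.INTER_CUBIC)
xs=np.arange(-.07,.07,.0005)
for y0 in(.09,.03,-.03,-.09):
    ys=np.arange(y0-.026,y0+.026,.0005); A=rect(xs,ys,.023)
    py=A[(xs>-.015)&(xs<.015)].mean(0); b=py>(py.min()+py.max())/2; cy=ys[b]
    px=A[:,abs(ys-cy.mean())<.008].mean(1); b=px>(px[(abs(xs)<.04)].min()+px[abs(xs)<.04].max())/2-8; cx=xs[b&(abs(xs)<.035)]
    sel=abs(xs)<.02; yv=px[sel]-np.polyval(np.polyfit(xs[sel],px[sel],2),xs[sel]); yv*=np.hanning(len(yv))
    fr=np.arange(60,260,2.); F=np.exp(-2j*np.pi*np.outer(fr,xs[sel]))@yv; i=abs(F).argmax()
    print(y0,"strip y",cy.min().round(4),cy.max().round(4),"mid",((cy.min()+cy.max())/2).round(4),"x",cx.min().round(4),cx.max().round(4),"mid",((cx.min()+cx.max())/2).round(4),"pitch",1000/fr[i],abs(F[i]).round(),
      [ (pp,abs(np.exp(-2j*np.pi*xs[sel]/pp)@yv).round()) for pp in(.006,.010)])
A=rect(np.arange(.15,-.11,-.0005),np.arange(.16,-.16,-.0005),.008); 
E
```

```text
0.09 strip y 0.078 0.1 mid 0.089 x -0.024 0.0245 mid 0.0003 pitch 9.25925925925926 140.0 [(0.006, np.float64(17.0)), (0.01, np.float64(128.0))]
0.03 strip y 0.018 0.04 mid 0.029 x -0.0245 0.024 mid -0.0002 pitch 9.433962264150944 145.0 [(0.006, np.float64(20.0)), (0.01, np.float64(138.0))]
-0.03 strip y -0.042 -0.0195 mid -0.0307 x -0.023 0.0245 mid 0.0008 pitch 16.666666666666668 71.0 [(0.006, np.float64(39.0)), (0.01, np.float64(25.0))]
-0.09 strip y -0.1015 -0.08 mid -0.0907 x -0.0235 0.024 mid 0.0003 pitch 16.666666666666668 72.0 [(0.006, np.float64(44.0)), (0.01, np.float64(24.0))]
```

```bash
cat > plan.py <<'E'
from h import *
import sys
# plan x y z [yaw]: tool-frame delta in mm after the roll; yaw = world heading of tool x (mod pi)
def plan(x,y,z,yaw=None,step=28):
    o=ctrl.get_obs(); r=R.from_rotvec(o["tool_rot"]); M=r.as_matrix(); h=np.arctan2(M[1,0],M[0,0]); 
    roll=0 if yaw is None else -((yaw-h+np.pi/2)%np.pi-np.pi/2)
    d=(M@R.from_rotvec([0,0,roll]).as_matrix()).T@(np.array([x,y,z])-o["tool_pos"])*1000
    n=int(np.ceil(np.linalg.norm(d)/step)); print("t",round(o["t"],1),"pos",(o["tool_pos"]*1000).round(1),"head",h.round(3),"q6",o["q"][5].round(2),"F",np.round(o["contact_force"],1),"open",round(o["opening"]*1000,1),"grip",round(o["grip_force"],1))
    print("roll",round(roll,4),"d",d.round(1),"rows",n,"each",(d/max(n,1)).round(1),"rollrows",int(np.ceil(abs(roll)/.12)))
if __name__=="__main__":
    a=[float(v) for v in sys.argv[1:]]; plan(*a)
E
python3 - <<'E'
from m import *
f=np.load("top1.npz"); W=f["W"]
for k,(x0,y0,x1,y1),zt in(('A',(264,204,284,238),.016),('B',(352,172,372,206),.019),('C',(318,166,340,202),.016),('D',(303,212,336,238),.016)):
    w=W[y0:y1,x0:x1]; m=((w[...,2]>zt)).astype(np.uint8); n,l,s,_=cv2.connectedComponentsWithStats(m); i=1+s[1:,4].argmax()
    q=w[l==i][:,:2]; c,sz,an=cv2.minAreaRect((q*1000).astype(np.float32)); a=np.linalg.svd(q-q.mean(0),full_matrices=False)[2][0]
    a=a*np.sign(a[0]); t=(q-q.mean(0))@a; nn=(q-q.mean(0))@[-a[1],a[0]]; 
    s=1 if k=='A' else -1   # hex direction along +a
    e=[t.max(),-t.min()][::s]; T=s*((e[0]-.044)+(.031-e[1]))/2
    N=np.percentile(nn,[2,98]).mean(); org=q.mean(0)+a*T+N*np.array([-a[1],a[0]])
    print(k,len(q),"org",(org*1000).round(1),"head",np.arctan2(a[1],a[0]).round(3),"rect",np.round(c,1),np.round(sz,1),round(an,1),"len",round((e[0]+e[1])*1000,1),"wid",np.ptp(np.percentile(nn,[2,98])).round(4))
E
python3 plan.py .5246 -.448 .15 -.02
```

```text
A 271 org [ 418.8 -211.7] head -0.118 rect [ 425.4 -213.3] [31.2 74.8] 84.4 len 74.6 wid 0.0285
B 276 org [ 524.7 -450. ] head 0.013 rect [ 518.1 -451.3] [32.7 75.2] 88.7 len 74.8 wid 0.0286
C 284 org [ 535.5 -367.1] head -0.011 rect [ 528.9 -367.8] [32.8 74.8] 88.4 len 74.8 wid 0.028
D 303 org [ 420.9 -331.1] head 1.1 rect [ 417.9 -336.9] [73.9 32.9] 63.7 len 74.0 wid 0.0288
t 1.0 pos [ 244.4 -575.2  231.3] head 0.402 q6 -0.12 F [ 0.2 -0.3  0.7] open 85.5 grip 0.0
roll 0.4218 d [ 277.6 -132.8   81.3] rows 12 each [ 23.1 -11.1   6.8] rollrows 4
```

```bash
python3 -m handwheel '[{"roll":0.097},{"roll":0.097},{"roll":0.097},{"roll":0.098},{"tx":28,"ty":-12,"tz":10},{"tx":28,"ty":-12,"tz":10},{"tx":28,"ty":-12,"tz":10},{"tx":28,"ty":-12,"tz":10},{"tx":28,"ty":-12,"tz":10},{"tx":28,"ty":-12,"tz":10},{"tx":28,"ty":-12,"tz":10},{"tx":28,"ty":-12,"tz":10}]' 60 60; python3 plan.py .5247 -.450 .06 .013
```

```text
t 1.0 pos [ 244.4 -575.2  231.3] head 0.402 q6 -0.12 F [ 0.2 -0.3  0.7] open 85.5 grip 0.0
roll 0.3888 d [ 281.9 -121.6  171.3] rows 13 each [21.7 -9.4 13.2] rollrows 4$[0]: bad value
```

```bash
python3 -m handwheel '[{"tx":0,"ty":0,"tz":0,"roll":0.097},{"tx":0,"ty":0,"tz":0,"roll":0.097},{"tx":0,"ty":0,"tz":0,"roll":0.097},{"tx":0,"ty":0,"tz":0,"roll":0.098},{"tx":28,"ty":-12,"tz":10,"roll":0},{"tx":28,"ty":-12,"tz":10,"roll":0},{"tx":28,"ty":-12,"tz":10,"roll":0},{"tx":28,"ty":-12,"tz":10,"roll":0},{"tx":28,"ty":-12,"tz":10,"roll":0},{"tx":28,"ty":-12,"tz":10,"roll":0},{"tx":28,"ty":-12,"tz":10,"roll":0},{"tx":28,"ty":-12,"tz":10,"roll":0}]' 60 60; python3 plan.py .5247 -.450 .06 .013
```

```text
t: 2.0
tool_pos: [0.4685, -0.4756, 0.1509]
tool_rot: [3.141, 0.02, 0.0]
contact_force: [-0.6, 1.2, -0.4]
opening: 0.0598
grip_force: 0.0
t 2.0 pos [ 468.5 -475.6  150.9] head 0.013 q6 0.65 F [-0.6  1.2 -0.4] open 59.8 grip 0.0
roll -0.0002 d [ 56.5 -24.9  90.9] rows 4 each [14.1 -6.2 22.7] rollrows 1
```

```bash
python3 -m handwheel '[{"tx":28,"ty":-12,"tz":15,"roll":0},{"tx":28,"ty":-13,"tz":15,"roll":0},{"tx":0,"ty":0,"tz":30,"roll":0},{"tx":0,"ty":0,"tz":30,"roll":0},{"tx":0,"ty":0,"tz":0,"roll":0},{"tx":0,"ty":0,"tz":0,"roll":0},{"tx":0,"ty":0,"tz":0,"roll":0}]'; python3 - <<'E'
from h import *
im,d,p=grab("scene"); np.savez("s1.npz",im=im,d=d); save("s1.png",im,(200,190,400,340),4)
E
python3 plan.py .5247 -.450 .006 .013
```

```text
t: 2.58
tool_pos: [0.5232, -0.4515, 0.0629]
tool_rot: [3.14, 0.019, 0.002]
contact_force: [1.1, 0.1, 0.4]
opening: 0.06
grip_force: 0.0
t 2.6 pos [ 523.7 -452.1   64.1] head 0.012 q6 0.74 F [-0.6 -0.5  0.1] open 60.2 grip 0.0
roll -0.0008 d [ 0.9 -2.3 58.1] rows 3 each [ 0.3 -0.8 19.4] rollrows 1
```

View pics/s1.png

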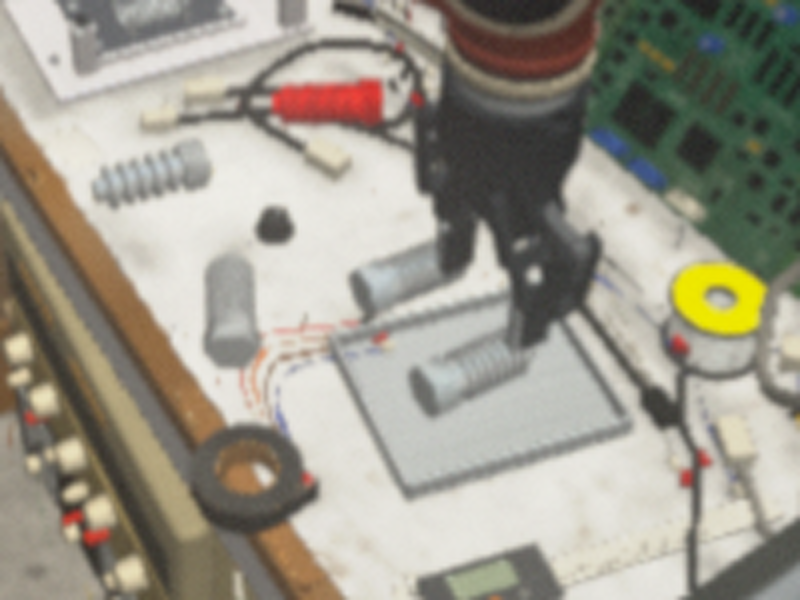

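B in the tray (crop 470,370) clearly shows 6 mm ridges. D (230,310) and C (400,275) need a numeric check before I decide.

```bash
python3 - <<'E'
from m import *
f=np.load("top1.npz"); g=f["im"].mean(-1).astype(np.float32); p=optics.camera_params("top")
def test(g,p,org,h,s,z0=.015):
    a=np.array([np.cos(h),np.sin(h)])*s   # direction to hex = -x_screw
    ax=-a; pe=np.array([-ax[1],ax[0]])
    # predicted screw coords per pixel: fit cos/sin of pitch at pixels on the upper surface
    offs=np.arange(-.009,.0091,.0005); ts=np.arange(-.02,.02,.0005)
    T,O=np.meshgrid(ts,offs,indexing='ij'); X=np.concatenate([org+T[...,None]*ax+O[...,None]*pe,(z0+np.sqrt(.0138**2-O**2))[...,None]],-1)
    uv=proj(X,p); px=np.round(uv).astype(int)
    d=cv2.KeyPoint if 0 else None
    from scipy.interpolate import griddata
    u0,v0=px.min(0);u1,v1=px.max(0); U,V=np.meshgrid(np.arange(u0,u1+1),np.arange(v0,v1+1))
    t=griddata(uv,T.ravel(),(U,V)); o=griddata(uv,O.ravel(),(U,V)); m=~np.isnan(t); t,o,y=t[m],o[m],g[V[m],U[m]]
    B=np.stack([np.ones_like(t),t,o,t*o,o*o,t*t,o**3,t**3,t*t*o,t*o*o],1)
    B=B/np.abs(B).max(0); r0=y-B@np.linalg.lstsq(B,y,rcond=None)[0]
    out=[]
    for P in np.arange(2.5,12,.1):
        C=np.c_[B,np.cos(2e3*np.pi*t/P),np.sin(2e3*np.pi*t/P)]; r=y-C@np.linalg.lstsq(C,y,rcond=None)[0]; out.append((1-(r@r)/(r0@r0),P))
    out.sort(reverse=True); print(len(y),"resid",r0.std().round(1),[(round(b,1),round(e,2)) for e,b in out[:6]], "3mm",[round(e,2) for e,b in out if abs(b-3)<.05],"6mm",[round(e,2) for e,b in out if abs(b-6)<.05])
S=[('A',(.4188,-.2117),-.118,1,.015),('B',(.5247,-.45),.013,-1,.018),('C',(.5355,-.3671),-.011,-1,.015),('D',(.4209,-.3311),1.1,-1,.015)]
for k,o,h,s,z in S: print("top",k,end=" "); test(g,p,np.array(o),h,s,z)
I=[]
for _ in range(8): im,d,p2=grab("scene"); I.append(im.mean(-1))
g2=np.mean(I,0).astype(np.float32)
for k,o,h,s,z in S: print("scene",k,end=" "); test(g2,p2,np.array(o),h,s,z)
E
```

```text
top A 101 resid 7.3 [(np.float64(9.9), np.float64(0.74)), (np.float64(10.0), np.float64(0.74)), (np.float64(9.8), np.float64(0.74)), (np.float64(10.1), np.float64(0.73)), (np.float64(9.7), np.float64(0.72)), (np.float64(10.2), np.float64(0.71))] 3mm [np.float64(0.01)] 6mm [np.float64(0.06)]
top B 94 resid 2.8 [(np.float64(5.8), np.float64(0.71)), (np.float64(5.9), np.float64(0.7)), (np.float64(5.7), np.float64(0.69)), (np.float64(5.6), np.float64(0.66)), (np.float64(6.0), np.float64(0.65)), (np.float64(5.5), np.float64(0.64))] 3mm [np.float64(0.01)] 6mm [np.float64(0.65)]
top C 84 resid 2.7 [(np.float64(2.5), np.float64(0.29)), (np.float64(3.3), np.float64(0.21)), (np.float64(3.2), np.float64(0.19)), (np.float64(3.0), np.float64(0.18)), (np.float64(3.1), np.float64(0.17)), (np.float64(2.6), np.float64(0.14))] 3mm [np.float64(0.18)] 6mm [np.float64(0.0)]
top D 101 resid 2.6 [(np.float64(6.3), np.float64(0.07)), (np.float64(6.2), np.float64(0.07)), (np.float64(7.7), np.float64(0.07)), (np.float64(6.4), np.float64(0.07)), (np.float64(7.6), np.float64(0.07)), (np.float64(7.8), np.float64
[... 511 characters left out ...]
)), (np.float64(6.2), np.float64(0.08)), (np.float64(5.7), np.float64(0.08))] 3mm [np.float64(0.01)] 6mm [np.float64(0.1)]
scene C 91 resid 9.7 [(np.float64(9.6), np.float64(0.05)), (np.float64(9.7), np.float64(0.05)), (np.float64(9.5), np.float64(0.05)), (np.float64(9.8), np.float64(0.05)), (np.float64(9.4), np.float64(0.05)), (np.float64(9.9), np.float64(0.05))] 3mm [np.float64(0.01)] 6mm [np.float64(0.0)]
scene D 91 resid 2.6 [(np.float64(3.0), np.float64(0.28)), (np.float64(2.9), np.float64(0.23)), (np.float64(3.9), np.float64(0.13)), (np.float64(3.8), np.float64(0.1)), (np.float64(10.0), np.float64(0.1)), (np.float64(10.1), np.float64(0.1))] 3mm [np.float64(0.28)] 6mm [np.float64(0.02)]
```

In the scene view D fits 3.0 mm, and in the top view it has no 6 mm component, whereas B shows 6 mm strongly there. So A is 10 mm (coarse), B is 6 mm (fine), and C and D are 3 mm (tray). The red one at crop (328,100) is ignored. Grasping B now.

```bash
python3 -m handwheel '[{"tx":1,"ty":-2,"tz":20,"roll":0},{"tx":0,"ty":0,"tz":20,"roll":0},{"tx":0,"ty":0,"tz":18,"roll":0},{"tx":0,"ty":0,"tz":0,"roll":0},{"tx":0,"ty":0,"tz":0,"roll":0}]' 60; python3 -m handwheel '[{"tx":0,"ty":0,"tz":0,"roll":0},{"tx":0,"ty":0,"tz":0,"roll":0},{"tx":0,"ty":0,"tz":0,"roll":0},{"tx":0,"ty":0,"tz":0,"roll":0},{"tx":0,"ty":0,"tz":0,"roll":0},{"tx":0,"ty":0,"tz":0,"roll":0},{"tx":0,"ty":0,"tz":0,"roll":0},{"tx":0,"ty":0,"tz":0,"roll":0}]' 0 60;  python3 plan.py .5247 -.450 .10 -.073
```

```text
t: 3.45
tool_pos: [0.5232, -0.448, 0.0023]
tool_rot: [-3.14, -0.02, 0.003]
contact_force: [0.4, -0.0, -0.5]
opening: 0.0598
grip_force: 0.0
t: 4.12
tool_pos: [0.5248, -0.4501, 0.0057]
tool_rot: [3.138, 0.02, 0.004]
contact_force: [-0.2, -0.8, 6.2]
opening: 0.0272
grip_force: 58.9
t 4.1 pos [ 524.8 -450.1    5.7] head 0.013 q6 0.74 F [-0.2 -0.8  6.2] open 27.2 grip 58.9
roll 0.0858 d [  0.1   0.2 -94.3] rows 4 each [  0.    0.1 -23.6] rollrows 1
```

```bash
python3 -m handwheel '[{"tx":0,"ty":0,"tz":0,"roll":0},{"tx":0,"ty":0,"tz":0,"roll":0},{"tx":0,"ty":0,"tz":1,"roll":0},{"tx":0,"ty":0,"tz":1,"roll":0},{"tx":0,"ty":0,"tz":0,"roll":0},{"tx":0,"ty":0,"tz":0,"roll":0}]' 45; python3 -m handwheel '[{"tx":0,"ty":0,"tz":0,"roll":0},{"tx":0,"ty":0,"tz":0,"roll":0},{"tx":0,"ty":0,"tz":0,"roll":0},{"tx":0,"ty":0,"tz":0,"roll":0},{"tx":0,"ty":0,"tz":0,"roll":0},{"tx":0,"ty":0,"tz":0,"roll":0}]' 0 80;  python3 -m handwheel '[{"tx":0,"ty":0,"tz":0,"roll":0}]'; python3 plan.py .5247 -.450 .10 -.073
```

```text
t: 4.62
tool_pos: [0.5236, -0.4483, 0.0009]
tool_rot: [-3.141, -0.02, 0.001]
contact_force: [-0.6, 0.1, 1.5]
opening: 0.0448
grip_force: 0.5
t: 5.12
tool_pos: [0.5247, -0.4493, 0.0031]
tool_rot: [3.14, 0.02, 0.002]
contact_force: [-1.2, 1.2, 6.6]
opening: 0.0273
grip_force: 78.4
t: 5.2
tool_pos: [0.5246, -0.4493, 0.0031]
tool_rot: [3.14, 0.02, 0.002]
contact_force: [-1.8, 1.6, 7.5]
opening: 0.027
grip_force: 78.4
t 5.2 pos [ 524.6 -449.3    3.1] head 0.013 q6 0.74 F [-1.8  1.6  7.5] open 27.0 grip 78.4
roll 0.0857 d [  0.3   0.8 -96.9] rows 4 each [  0.1   0.2 -24.2] rollrows 1
```

```bash
python3 -m handwheel '[{"tx":0,"ty":0,"tz":-5,"roll":0},{"tx":0,"ty":0,"tz":-20,"roll":0},{"tx":0,"ty":0,"tz":-25,"roll":0},{"tx":0,"ty":0,"tz":-25,"roll":0},{"tx":0,"ty":0,"tz":-25,"roll":0},{"tx":0,"ty":0,"tz":0,"roll":0.086},{"tx":0,"ty":0,"tz":0,"roll":0},{"tx":0,"ty":0,"tz":0,"roll":0}]';python3 - <<'E'
from m import *
im,d,p=avg("scene",6); im=im.astype(np.uint8); np.savez("s2.npz",im=im,d=d); save("s2.png",im,(260,190,400,310),5)
E
python3 plan.py .5073 .0012 .10 -.073
```

```text
t: 5.87
tool_pos: [0.5231, -0.4479, 0.1]
tool_rot: [-3.138, 0.112, 0.003]
contact_force: [-0.8, 0.3, -3.8]
opening: 0.0266
grip_force: 79.0
t 6.2 pos [ 523.3 -448.1   99.9] head -0.073 q6 0.83 F [-0.3  0.4 -2.8] open 27.4 grip 79.0
roll 0.0004 d [ -48.7 -446.9    0.6] rows 17 each [ -2.9 -26.3   0. ] rollrows 1
```

View pics/s2.png

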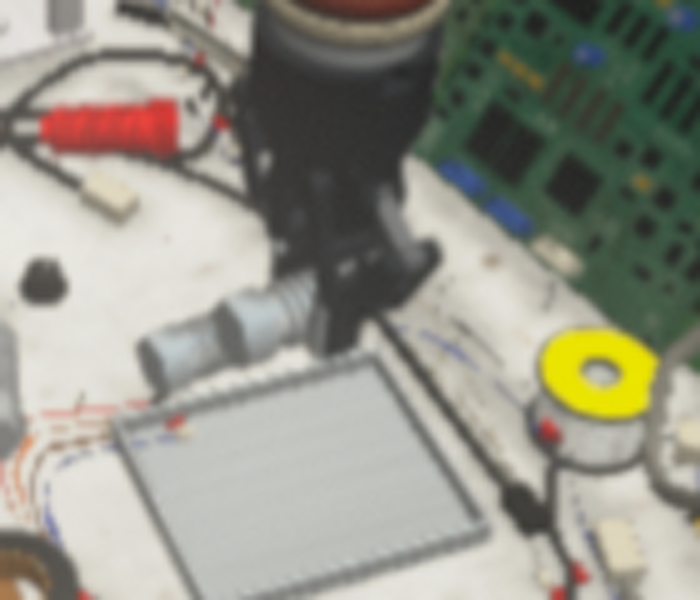

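B is lifted and held level, with the hexagon toward the robot (crop 240,330), and the tray is now empty. Carrying it to nest_fine_a.

```bash
python3 -m handwheel '[{"tx":-3,"ty":-26,"tz":0,"roll":0},{"tx":-3,"ty":-26,"tz":0,"roll":0},{"tx":-3,"ty":-26,"tz":0,"roll":0},{"tx":-3,"ty":-26,"tz":0,"roll":0},{"tx":-3,"ty":-26,"tz":0,"roll":0},{"tx":-3,"ty":-26,"tz":0,"roll":0},{"tx":-3,"ty":-26,"tz":0,"roll":0},{"tx":-3,"ty":-26,"tz":0,"roll":0},{"tx":-3,"ty":-26,"tz":0,"roll":0},{"tx":-3,"ty":-26,"tz":0,"roll":0},{"tx":-3,"ty":-26,"tz":0,"roll":0}]'; python3 -m handwheel '[{"tx":-3,"ty":-26,"tz":0,"roll":0},{"tx":-3,"ty":-26,"tz":0,"roll":0},{"tx":-3,"ty":-26,"tz":0,"roll":0},{"tx":-3,"ty":-26,"tz":0,"roll":0},{"tx":-3,"ty":-26,"tz":0,"roll":0},{"tx":-3,"ty":-26,"tz":0,"roll":0},{"tx":0,"ty":0,"tz":0,"roll":0},{"tx":0,"ty":0,"tz":0,"roll":0},{"tx":0,"ty":0,"tz":0,"roll":0}]'; python3 - <<'E'
from h import *
for i in range(6): optics.get_image("top"); print((ctrl.get_obs()["tool_pos"]*1000).round(2))
E
python3 plan.py .5073 .0012 .05 -.073
```

```text
t: 7.08
tool_pos: [0.5115, -0.1597, 0.1011]
tool_rot: [-3.139, 0.115, 0.0]
contact_force: [0.2, 0.0, -2.2]
opening: 0.0269
grip_force: 79.2
t: 7.83
tool_pos: [0.5053, -0.0043, 0.1013]
tool_rot: [3.139, -0.114, 0.0]
contact_force: [0.2, -1.0, -2.9]
opening: 0.027
grip_force: 79.4
[505.37  -4.69 101.32]
[505.39  -4.89 101.32]
[505.39  -4.96 101.32]
[505.41  -4.96 101.32]
[505.38  -4.88 101.31]
[505.33  -4.78 101.28]
t 8.1 pos [505.3  -4.8 101.3] head -0.074 q6 1.49 F [ 0.2  0.2 -2.8] open 26.6 grip 79.4
roll -0.0014 d [ 1.5 -6.1 51.3] rows 2 each [ 0.8 -3.1 25.6] rollrows 1
```

```bash
python3 -m handwheel '[{"tx":1.5,"ty":-6,"tz":0,"roll":0},{"tx":0,"ty":0,"tz":20,"roll":0},{"tx":0,"ty":0,"tz":20,"roll":0},{"tx":0,"ty":0,"tz":15,"roll":0},{"tx":0,"ty":0,"tz":0,"roll":0},{"tx":0,"ty":0,"tz":0,"roll":0},{"tx":0,"ty":0,"tz":0,"roll":0},{"tx":0,"ty":0,"tz":0,"roll":0}]';python3 - <<'E'
from m import *
im,d,p=avg("scene",6); im=im.astype(np.uint8); np.savez("s3.npz",im=im,d=d); save("s3.png",im,(160,130,300,235),5)
E
python3 plan.py .5073 .0012 .019 -.073
```

```text
t: 8.8
tool_pos: [0.5085, 0.0017, 0.0479]
tool_rot: [3.139, -0.115, 0.004]
contact_force: [-0.5, -0.5, -3.1]
opening: 0.0267
grip_force: 79.4
t 9.1 pos [507.5   1.8  46.8] head -0.073 q6 1.5 F [-0.6 -0.5 -3. ] open 26.5 grip 79.4
roll -0.0002 d [-0.2  0.6 27.8] rows 1 each [-0.2  0.6 27.8] rollrows 1m.py:6: RuntimeWarning: All-NaN slice encountered
  im=np.mean(I,0); d=np.nan_to_num(np.nanmedian(D,0)).astype(np.float32); return im,d,p
```

View pics/s3.png

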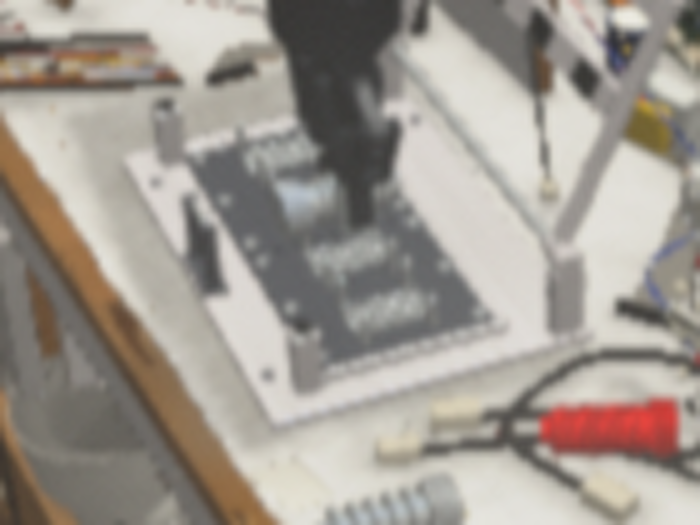

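The screw hangs over nest_fine_a, just behind its strip at crop (345,250). Lowering with force checks.

```bash
python3 -m handwheel '[{"tx":0,"ty":0.5,"tz":7,"roll":0},{"tx":0,"ty":0,"tz":7,"roll":0},{"tx":0,"ty":0,"tz":0,"roll":0},{"tx":0,"ty":0,"tz":0,"roll":0},{"tx":0,"ty":0,"tz":0,"roll":0}]'; python3 -m handwheel '[{"tx":0,"ty":0,"tz":4,"roll":0},{"tx":0,"ty":0,"tz":4,"roll":0},{"tx":0,"ty":0,"tz":0,"roll":0},{"tx":0,"ty":0,"tz":0,"roll":0},{"tx":0,"ty":0,"tz":0,"roll":0}]';python3 plan.py .5073 .0012 .019 -.073
```

```text
t: 9.52
tool_pos: [0.5069, 0.0013, 0.0319]
tool_rot: [-3.139, 0.115, 0.001]
contact_force: [-0.0, -0.2, -1.8]
opening: 0.0268
grip_force: 79.4
t: 9.93
tool_pos: [0.5072, 0.0013, 0.0243]
tool_rot: [-3.139, 0.115, 0.0]
contact_force: [-0.4, 0.5, -2.9]
opening: 0.027
grip_force: 79.4
t 9.9 pos [507.2   1.3  24.3] head -0.073 q6 1.5 F [-0.4  0.5 -2.9] open 27.0 grip 79.4
roll -0.0002 d [0.1 0.1 5.3] rows 1 each [0.1 0.1 5.3] rollrows 1
```

Between the pins without contact. Down further.

```bash
python3 -m handwheel '[{"tx":0,"ty":0,"tz":2,"roll":0},{"tx":0,"ty":0,"tz":1.5,"roll":0},{"tx":0,"ty":0,"tz":0,"roll":0},{"tx":0,"ty":0,"tz":0,"roll":0},{"tx":0,"ty":0,"tz":0,"roll":0}]'; python3 -m handwheel '[{"tx":0,"ty":0,"tz":1.5,"roll":0},{"tx":0,"ty":0,"tz":1,"roll":0},{"tx":0,"ty":0,"tz":0,"roll":0},{"tx":0,"ty":0,"tz":0,"roll":0},{"tx":0,"ty":0,"tz":0,"roll":0}]'
```

```text
t: 10.35
tool_pos: [0.5072, 0.0013, 0.0208]
tool_rot: [-3.139, 0.115, 0.0]
contact_force: [0.7, 0.1, -2.0]
opening: 0.0268
grip_force: 79.4
t: 10.77
tool_pos: [0.5074, 0.0013, 0.0189]
tool_rot: [3.139, -0.115, 0.0]
contact_force: [-3.8, 0.3, 4.5]
opening: 0.0268
grip_force: 79.9
```

```bash
python3 -m handwheel '[{"tx":-0.5,"ty":0,"tz":0.5,"roll":0},{"tx":0,"ty":0,"tz":0,"roll":0},{"tx":0,"ty":0,"tz":0,"roll":0}]';  python3 -m handwheel '[{"tx":-0.5,"ty":0,"tz":0.5,"roll":0},{"tx":0,"ty":0,"tz":0,"roll":0},{"tx":0,"ty":0,"tz":0,"roll":0}]'; python3 -m handwheel '[{"tx":-0.5,"ty":0,"tz":0.5,"roll":0},{"tx":0,"ty":0,"tz":0,"roll":0},{"tx":0,"ty":0,"tz":0,"roll":0}]'
```

```text
t: 11.02
tool_pos: [0.5073, 0.0013, 0.0188]
tool_rot: [3.139, -0.115, 0.002]
contact_force: [-2.9, 0.6, 6.1]
opening: 0.0268
grip_force: 80.0
t: 11.27
tool_pos: [0.5074, 0.0013, 0.0188]
tool_rot: [3.139, -0.115, 0.003]
contact_force: [-2.8, 0.7, 7.3]
opening: 0.0268
grip_force: 80.1
t: 11.52
tool_pos: [0.5074, 0.0013, 0.0188]
tool_rot: [3.139, -0.115, 0.005]
contact_force: [-2.4, 1.6, 9.7]
opening: 0.0268
grip_force: 80.2
```

x is held by the notches at 18.9 mm, so it looks seated. Releasing and checking the height.

```bash
python3 -m handwheel '[{"tx":1,"ty":0,"tz":-1.5,"roll":0},{"tx":0,"ty":0,"tz":0,"roll":0},{"tx":0,"ty":0,"tz":0,"roll":0},{"tx":0,"ty":0,"tz":0,"roll":0},{"tx":0,"ty":0,"tz":0,"roll":0},{"tx":0,"ty":0,"tz":-15,"roll":0},{"tx":0,"ty":0,"tz":-25,"roll":0},{"tx":0,"ty":0,"tz":-30,"roll":0},{"tx":0,"ty":20,"tz":-25,"roll":0},{"tx":0,"ty":30,"tz":-10,"roll":0},{"tx":0,"ty":30,"tz":0,"roll":0},{"tx":0,"ty":30,"tz":0,"roll":0}]' 48; python3 plan.py .5355 -.3671 .06 -.011
```

```text
t: 12.52
tool_pos: [0.4993, -0.1096, 0.1248]
tool_rot: [3.138, -0.113, 0.005]
contact_force: [0.4, 0.4, -0.2]
opening: 0.0479
grip_force: 0.0
t 12.5 pos [ 499.3 -109.6  124.8] head -0.072 q6 1.28 F [ 0.4  0.4 -0.2] open 47.9 grip 0.0
roll -0.0611 d [ 38.8 257.   65.2] rows 10 each [ 3.9 25.7  6.5] rollrows 1
```

```bash
python3 -m handwheel '[{"tx":0,"ty":0,"tz":0,"roll":-0.061},{"tx":4,"ty":26,"tz":0,"roll":0},{"tx":4,"ty":26,"tz":0,"roll":0},{"tx":4,"ty":26,"tz":0,"roll":0},{"tx":4,"ty":26,"tz":0,"roll":0},{"tx":4,"ty":26,"tz":0,"roll":0},{"tx":4,"ty":26,"tz":0,"roll":0},{"tx":4,"ty":26,"tz":0,"roll":0},{"tx":4,"ty":26,"tz":0,"roll":0},{"tx":4,"ty":26,"tz":0,"roll":0},{"tx":0,"ty":0,"tz":0,"roll":0},{"tx":0,"ty":0,"tz":0,"roll":0}]' 60; python3 - <<'E'
from m import *
im,d,p=avg("top",6); W=cloud(d,p); np.savez("top2.npz",im=im,d=d,W=W); save("top2.png",im.astype(np.uint8),(122,140,402,245),2.8)
o=np.array([.5095,.0311]); yaw=-.0728; ex=np.array([np.cos(yaw),np.sin(yaw)]); ey=np.array([-ex[1],ex[0]])
x=(W[...,:2]-o)@ex; y=(W[...,:2]-o)@ey; m=(abs(x)<.05)&(abs(y+.03)<.016)&(W[...,2]>.032)&(W[...,2]<.07)
print("screw in fine_a: n",m.sum(),"x",np.percentile(x[m],[1,99]).round(4),"y",np.percentile(y[m],[2,98]).round(4)); t=m&(abs(y+.03)<.004); print("top z thread",np.percentile(W[...,2][t&(abs(x)<.02)],[10,50,90]).round(4),"all",np.percentile(W[...,2][t],[50,90]).round(4))
# bench ref: A top
w=W[204:238,264:284]; print("A z90",np.percentile(w[...,2],[90,95]).round(4))
E
python3 plan.py .5355 -.3671 .06 -.011
```

```text
t: 13.52
tool_pos: [0.5315, -0.3437, 0.1228]
tool_rot: [-3.141, 0.022, 0.001]
contact_force: [0.3, 0.8, 0.2]
opening: 0.0599
grip_force: 0.0
screw in fine_a: n 293 x [-0.0435  0.0304] y [-0.0441 -0.0154]
top z thread [0.0445 0.0468 0.0489] all [0.0466 0.0495]
A z90 [0.5539 0.5559]
t 13.8 pos [ 531.8 -341.7  123.3] head -0.011 q6 0.89 F [ 0.1 -0.5 -0.2] open 60.5 grip 0.0
roll -0.0 d [ 4.  25.3 63.3] rows 3 each [ 1.3  8.4 21.1] rollrows 1
```

View pics/top2.png

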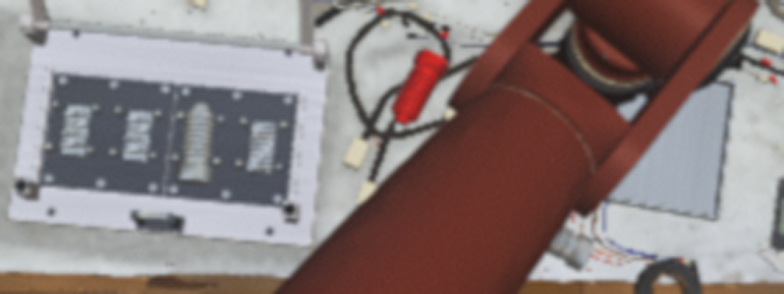

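B lies seated in fine_a (hexagon top at 0.0495 m, centred). Next is C.

```bash
cat > where.py <<'E'
from m import *
import sys
# screws seen in scene view by depth: clusters in z band
def where(n="scene",zlo=.016,zhi=.036,box=(.33,.66,-.56,-.15)):
    im,d,p=avg(n,4); W=cloud(d,p); m=(W[...,2]>zlo)&(W[...,2]<zhi)&(W[...,0]>box[0])&(W[...,0]<box[1])&(W[...,1]>box[2])&(W[...,1]<box[3])
    k,l,s,_=cv2.connectedComponentsWithStats(m.astype(np.uint8))
    for i in range(1,k):
        if s[i,4]>90:
            q=W[l==i][:,:2]; c,sz,an=cv2.minAreaRect((q*1000).astype(np.float32)); print(n,"px",s[i,:4],"n",s[i,4],"ctr",np.round(c,1),"size",np.round(sz,1),"ang",round(an,1))
where(*(sys.argv[1:2] or ["scene"]))
E
python3 -m handwheel '[{"tx":2,"ty":12,"tz":0,"roll":0},{"tx":2,"ty":13,"tz":10,"roll":0},{"tx":0,"ty":0,"tz":20,"roll":0},{"tx":0,"ty":0,"tz":20,"roll":0},{"tx":0,"ty":0,"tz":0,"roll":0},{"tx":0,"ty":0,"tz":0,"roll":0},{"tx":0,"ty":0,"tz":0,"roll":0}]'; python3 where.py;python3 plan.py .5355 -.3671 .002 -.011
```

```text
t: 14.4
tool_pos: [0.536, -0.3684, 0.0743]
tool_rot: [3.141, -0.019, 0.001]
contact_force: [1.0, -0.2, 0.6]
opening: 0.0601
grip_force: 0.0
scene px [268 210  27  10] n 220 ctr [ 560.4 -209. ] size [27.  70.2] ang 60.8
scene px [223 224  30  17] n 258 ctr [ 425.6 -213.6] size [31.3 75.6] ang 81.2
scene px [287 248  31  20] n 310 ctr [ 528.9 -370. ] size [31.8 75.4] ang 86.8
scene px [251 253  14  25] n 308 ctr [ 416.6 -341.3] size [68.6 30.6] ang 62.4
scene px [368 267  19  13] n 98 ctr [ 642.4 -500.6] size [15.2 44.3] ang 28.1
scene px [248 295  32  24] n 426 ctr [ 368.5 -448.4] size [61.1 61.1] ang 87.7
t 14.6 pos [ 536.3 -368.5   75.1] head -0.012 q6 0.87 F [ 0.4 -0.2  0.2] open 60.2 grip 0.0
roll -0.001 d [-0.9 -1.5 73.1] rows 3 each [-0.3 -0.5 24.4] rollrows 1
```

C hasn't moved, but the tray's left wall may be too close for the finger. Measuring the tray from the crop corners (527,65), (735,100), (703,350) and (492,315).

```bash
python3 - <<'E'
from m import *
p=optics.camera_params("top"); uv=np.array([(527,65),(735,100),(703,350),(492,315)])/5.1+[240,150]-.4
n=cv2.undistortPoints(uv.reshape(-1,1,2),np.array(p["mtx"]),np.array([p["k1"],0,0,0,0.])).reshape(-1,2)
E=np.array(p["extrinsics"]); r=np.c_[n,np.ones(4)]@E[:3,:3].T; P=E[:3,3]+r*((.014-E[2,3])/r[:,2])[:,None]; print((P*1000).round(1),P.mean(0)*1000)
E
```

```text
[[ 593.1 -407.9   14. ]
 [ 575.6 -520.8   14. ]
 [ 438.7 -497.9   14. ]
 [ 455.7 -385.8   14. ]] [ 515.80476079 -453.10239365   14.        ]
```

```bash
python3 -m handwheel '[{"tx":0,"ty":0,"tz":0,"roll":0.075},{"tx":0,"ty":0,"tz":0,"roll":0.074},{"tx":-2,"ty":29,"tz":0,"roll":0},{"tx":-2,"ty":29,"tz":0,"roll":0},{"tx":-2,"ty":29,"tz":0,"roll":0},{"tx":0,"ty":0,"tz":0,"roll":0},{"tx":0,"ty":0,"tz":0,"roll":0},{"tx":0,"ty":0,"tz":0,"roll":0}]' 0 60; python3 plan.py .5158 -.4531 .008 -.16
```

```text
t: 15.27
tool_pos: [0.5158, -0.4525, 0.0737]
tool_rot: [-3.131, 0.253, -0.001]
contact_force: [1.1, -0.0, 0.4]
opening: 0.0002
grip_force: 0.0
t 15.3 pos [ 515.8 -452.5   73.7] head -0.161 q6 0.9 F [ 1.1 -0.   0.4] open 0.2 grip 0.0
roll -0.0014 d [ 0.1  0.5 65.7] rows 3 each [ 0.   0.2 21.9] rollrows 1
```

```bash
python3 -m handwheel '[{"tx":0,"ty":0,"tz":22,"roll":0},{"tx":0,"ty":0,"tz":22,"roll":0},{"tx":0,"ty":0,"tz":21,"roll":0},{"tx":0,"ty":10,"tz":0,"roll":0},{"tx":0,"ty":10,"tz":0,"roll":0},{"tx":0,"ty":8,"tz":0,"roll":0},{"tx":0,"ty":5,"tz":0,"roll":0},{"tx":0,"ty":5,"tz":0,"roll":0}]'; python3 -m handwheel '[{"tx":0,"ty":5,"tz":0,"roll":0},{"tx":0,"ty":5,"tz":0,"roll":0},{"tx":0,"ty":5,"tz":0,"roll":0},{"tx":0,"ty":5,"tz":0,"roll":0},{"tx":0,"ty":5,"tz":0,"roll":0}]'
```

```text
t: 15.93
tool_pos: [0.5098, -0.4916, 0.0096]
tool_rot: [3.13, -0.253, 0.002]
contact_force: [-0.1, -0.2, 0.5]
opening: -0.0003
grip_force: 0.0
t: 16.35
tool_pos: [0.5062, -0.5136, 0.0089]
tool_rot: [-3.128, 0.252, -0.001]
contact_force: [1.1, 6.3, 4.6]
opening: 0.0008
grip_force: 3.9
```

```bash
python3 -m handwheel '[{"tx":0,"ty":5,"tz":0,"roll":0},{"tx":0,"ty":5,"tz":0,"roll":0},{"tx":0,"ty":0,"tz":0,"roll":0},{"tx":0,"ty":-6,"tz":0,"roll":0},{"tx":0,"ty":0,"tz":-25,"roll":0},{"tx":0,"ty":0,"tz":-25,"roll":0},{"tx":0,"ty":0,"tz":-25,"roll":0},{"tx":0,"ty":0,"tz":-20,"roll":0},{"tx":0,"ty":0,"tz":0,"roll":0}]'; python3 - <<'E'
from m import *
im,d,p=avg("scene",5); np.savez("s4.npz",im=im,d=d); save("s4.png",im.astype(np.uint8),(230,190,400,320),4.5)
E
python3 where.py
```

```text
t: 17.1
tool_pos: [0.5068, -0.5215, 0.1098]
tool_rot: [3.123, -0.252, 0.01]
contact_force: [0.4, -1.1, 1.5]
opening: 0.0
grip_force: 0.0
scene px [268 209  28  11] n 243 ctr [ 562.  -209.4] size [26.2 73.2] ang 60.4
scene px [223 224  30  16] n 257 ctr [ 425.8 -213.2] size [30.8 75.4] ang 80.4
scene px [287 248  31  19] n 311 ctr [ 529.  -369.8] size [31.  75.6] ang 86.9
scene px [251 253  14  26] n 311 ctr [ 416.4 -341.7] size [68.1 30.6] ang 62.4
scene px [368 267  19  13] n 97 ctr [ 641.9 -500.7] size [16.7 45.1] ang 26.4
scene px [248 295  31  24] n 423 ctr [ 368.2 -448.2] size [61.7 60.9] ang 83.9
```

View pics/s4.png

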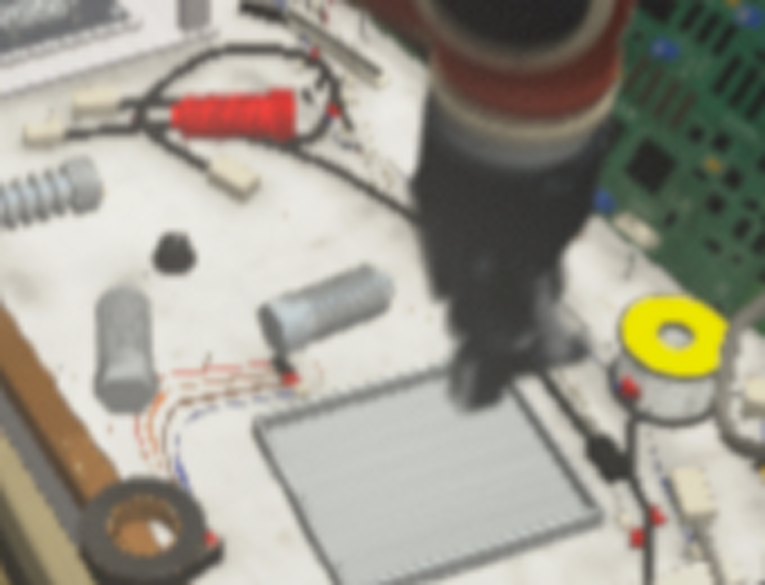

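The tray slid about 30 mm to the right, giving finger room. C (330,305) and D (125,350) are both fine 3 mm threads. Grasping C.

```bash
python3 - <<'E'
from m import *
p=optics.camera_params("scene"); uv=np.array([(255,430),(345,588),(602,515),(452,372)])/4.5+[230,190]-.4
n=cv2.undistortPoints(uv.reshape(-1,1,2),np.array(p["mtx"]),np.array([p["k1"],0,0,0,0.])).reshape(-1,2)
E=np.array(p["extrinsics"]); r=np.c_[n,np.ones(4)]@E[:3,:3].T; P=E[:3,3]+r*((.016-E[2,3])/r[:,2])[:,None]; print((P*1000).round(1).tolist(),P.mean(0)*1000)
E
python3 plan.py .535 -.368 .06 -.02
```

```text
[[447.9, -422.4, 16.0], [435.3, -524.9, 16.0], [568.3, -550.2, 16.0], [558.5, -439.1, 16.0]] [ 502.50725057 -484.12628072   16.        ]
t 17.6 pos [ 504.3 -518.3  101.7] head -0.161 q6 0.83 F [-0.6  0.8 -0.1] open 0.1 grip 0.0
roll -0.1413 d [  27.7 -150.8   41.9] rows 6 each [  4.6 -25.1   7. ] rollrows 2
```

```bash
python3 -m handwheel '[{"tx":0,"ty":0,"tz":0,"roll":-0.07},{"tx":0,"ty":0,"tz":0,"roll":-0.071},{"tx":4.6,"ty":-25,"tz":0,"roll":0},{"tx":4.6,"ty":-25,"tz":0,"roll":0},{"tx":4.6,"ty":-25,"tz":0,"roll":0},{"tx":4.6,"ty":-25,"tz":0,"roll":0},{"tx":4.6,"ty":-25,"tz":0,"roll":0},{"tx":4.6,"ty":-25,"tz":0,"roll":0},{"tx":0,"ty":0,"tz":20,"roll":0},{"tx":0,"ty":0,"tz":22,"roll":0},{"tx":0,"ty":0,"tz":0,"roll":0},{"tx":0,"ty":0,"tz":0,"roll":0}]' 55; python3 plan.py .535 -.368 .003 -.02
```

```text
t: 18.55
tool_pos: [0.5343, -0.3684, 0.0594]
tool_rot: [-3.139, 0.032, 0.005]
contact_force: [-0.9, -0.1, -0.2]
opening: 0.0549
grip_force: 0.0
t 18.6 pos [ 534.3 -368.4   59.4] head -0.02 q6 0.87 F [-0.9 -0.1 -0.2] open 54.9 grip 0.0
roll -0.0001 d [ 0.8 -0.3 56.4] rows 3 each [ 0.3 -0.1 18.8] rollrows 1
```

```bash
python3 -m handwheel '[{"tx":0,"ty":0,"tz":20,"roll":0},{"tx":0,"ty":0,"tz":20,"roll":0},{"tx":0,"ty":0,"tz":15,"roll":0},{"tx":0,"ty":0,"tz":0,"roll":0},{"tx":0,"ty":0,"tz":0,"roll":0}]' 55; python3 -m handwheel '[{"tx":0,"ty":0,"tz":0,"roll":0},{"tx":0,"ty":0,"tz":0,"roll":0},{"tx":0,"ty":0,"tz":0,"roll":0},{"tx":0,"ty":0,"tz":0,"roll":0},{"tx":0,"ty":0,"tz":0,"roll":0},{"tx":0,"ty":0,"tz":0,"roll":0},{"tx":0,"ty":0,"tz":-10,"roll":0},{"tx":0,"ty":0,"tz":-20,"roll":0},{"tx":0,"ty":0,"tz":-20,"roll":0},{"tx":0,"ty":0,"tz":-15,"roll":0},{"tx":0,"ty":0,"tz":0,"roll":0},{"tx":0,"ty":0,"tz":0,"roll":0}]' 0 80; python3 plan.py .507 -.515 .065 -.16
```

```text
t: 18.97
tool_pos: [0.5351, -0.3695, 0.006]
tool_rot: [-3.141, 0.032, 0.002]
contact_force: [1.2, -0.4, 0.3]
opening: 0.0547
grip_force: 0.0
t: 19.97
tool_pos: [0.536, -0.3699, 0.0725]
tool_rot: [3.14, -0.032, 0.003]
contact_force: [-0.1, -0.6, -3.5]
opening: 0.0272
grip_force: 79.1
t 20.0 pos [ 536.  -369.9   72.5] head -0.02 q6 0.87 F [-0.1 -0.6 -3.5] open 27.2 grip 79.1
roll 0.1398 d [ -5.5 147.8   7.6] rows 6 each [-0.9 24.6  1.3] rollrows 2
```

```bash
python3 -m handwheel '[{"tx":0,"ty":0,"tz":0,"roll":-0.12},{"tx":0,"ty":0,"tz":0,"roll":-0.12},{"tx":0,"ty":0,"tz":0,"roll":-0.12},{"tx":0,"ty":0,"tz":0,"roll":-0.12},{"tx":0,"ty":0,"tz":0,"roll":-0.12},{"tx":0,"ty":0,"tz":0,"roll":-0.12},{"tx":0,"ty":0,"tz":0,"roll":-0.12},{"tx":0,"ty":0,"tz":0,"roll":-0.12},{"tx":0,"ty":0,"tz":0,"roll":-0.12},{"tx":0,"ty":0,"tz":0,"roll":-0.12},{"tx":0,"ty":0,"tz":0,"roll":-0.12},{"tx":0,"ty":0,"tz":0,"roll":-0.11}]'; python3 plan.py .5413 -.4839 .07 1.41
```

```text
t: 20.97
tool_pos: [0.5342, -0.3684, 0.0688]
tool_rot: [-2.384, -2.04, 0.001]
contact_force: [-0.4, 0.1, -2.3]
opening: 0.0274
grip_force: 79.2
t 21.0 pos [ 534.2 -368.4   68.8] head 1.416 q6 -0.56 F [-0.4  0.1 -2.3] open 27.4 grip 79.2
roll 0.0055 d [-112.8   25.4   -1.5] rows 5 each [-22.6   5.1  -0.3] rollrows 1
```

```bash
python3 -m handwheel '[{"tx":-22.6,"ty":5,"tz":0,"roll":0},{"tx":-22.6,"ty":5,"tz":0,"roll":0},{"tx":-22.6,"ty":5,"tz":0,"roll":0},{"tx":-22.6,"ty":5,"tz":0,"roll":0},{"tx":-22.4,"ty":5,"tz":0,"roll":0},{"tx":0,"ty":0,"tz":0,"roll":0},{"tx":0,"ty":0,"tz":0,"roll":0},{"tx":0,"ty":0,"tz":0,"roll":0}]'; python3 - <<'E'
from m import *
im,d,p=avg("scene",5); np.savez("s5.npz",im=im,d=d); save("s5.png",im.astype(np.uint8),(230,190,400,320),4.5)
E
python3 plan.py .5413 -.4839 .009 1.41
```

```text
t: 21.63
tool_pos: [0.5412, -0.4835, 0.0692]
tool_rot: [-2.39, -2.033, -0.0]
contact_force: [0.4, 0.3, -3.4]
opening: 0.0272
grip_force: 79.2
t 21.9 pos [ 542.1 -483.8   71.1] head 1.411 q6 -0.67 F [ 0.3  0.8 -2.6] open 27.4 grip 79.2
roll 0.0007 d [-0.3 -0.8 62.1] rows 3 each [-0.1 -0.3 20.7] rollrows 1
```

View pics/s5.png

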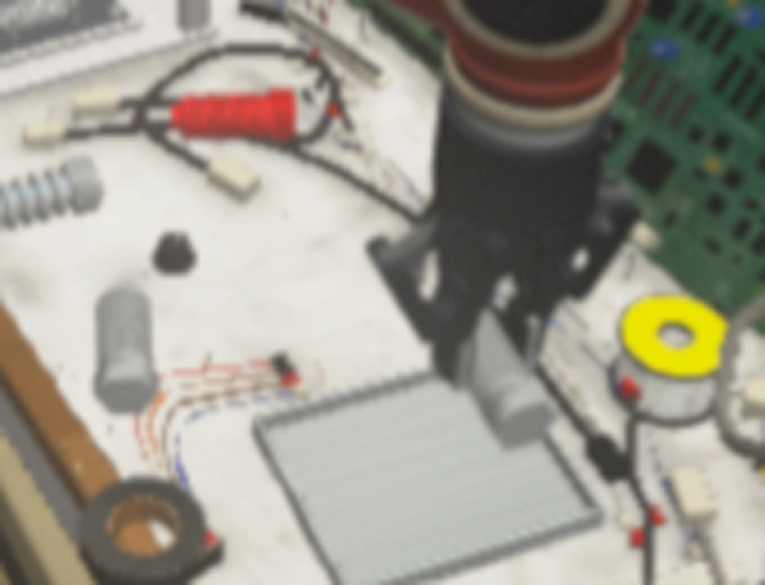

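```bash
python3 -m handwheel '[{"tx":0,"ty":-6,"tz":20,"roll":0},{"tx":0,"ty":0,"tz":20,"roll":0},{"tx":0,"ty":0,"tz":10,"roll":0},{"tx":0,"ty":0,"tz":6,"roll":0},{"tx":0,"ty":0,"tz":0,"roll":0},{"tx":0,"ty":0,"tz":0,"roll":0}]'; python3 -m handwheel '[{"tx":0,"ty":0,"tz":3,"roll":0},{"tx":0,"ty":0,"tz":2,"roll":0},{"tx":0,"ty":0,"tz":1,"roll":0},{"tx":0,"ty":0,"tz":0,"roll":0},{"tx":0,"ty":0,"tz":0,"roll":0}]'
```

```text
t: 22.38
tool_pos: [0.5364, -0.4839, 0.0156]
tool_rot: [2.392, 2.036, 0.0]
contact_force: [0.0, -0.4, -1.9]
opening: 0.0268
grip_force: 79.3
t: 22.8
tool_pos: [0.537, -0.4848, 0.0116]
tool_rot: [2.391, 2.034, 0.0]
contact_force: [-0.9, 2.2, 5.2]
opening: 0.0272
grip_force: 80.2
```

```bash
python3 -m handwheel '[{"tx":0,"ty":0,"tz":0,"roll":0},{"tx":0,"ty":0,"tz":0,"roll":0},{"tx":0,"ty":0,"tz":0,"roll":0},{"tx":0,"ty":0,"tz":0,"roll":0},{"tx":0,"ty":0,"tz":-10,"roll":0},{"tx":0,"ty":0,"tz":-25,"roll":0},{"tx":0,"ty":0,"tz":-25,"roll":0},{"tx":0,"ty":0,"tz":-15,"roll":0},{"tx":0,"ty":0,"tz":0,"roll":0}]' 38; python3 where.py; python3 plan.py .4195 -.3311 .07 1.1
```

```text
t: 23.55
tool_pos: [0.5384, -0.4863, 0.0905]
tool_rot: [2.386, 2.03, 0.0]
contact_force: [-0.4, -0.8, 1.0]
opening: 0.038
grip_force: 0.0
scene px [268 209  28  11] n 243 ctr [ 562.2 -208.9] size [28.  73.2] ang 61.1
scene px [223 224  30  16] n 256 ctr [ 425.8 -212.9] size [31.5 75.6] ang 78.9
scene px [251 253  14  26] n 311 ctr [ 416.6 -341.3] size [68.9 30.6] ang 62.3
scene px [368 267  19  13] n 100 ctr [ 642.6 -500.3] size [15.4 44.7] ang 27.1
scene px [324 276  25  30] n 392 ctr [ 535.  -490.6] size [75.6 33.7] ang 78.6
scene px [248 295  28  24] n 416 ctr [ 368.7 -448.5] size [61.1 60.5] ang 85.3
t 23.8 pos [ 535.3 -483.    82.3] head 1.41 q6 -0.68 F [-0.9  0.9 -0.8] open 37.9 grip 0.0
roll 0.3098 d [  82.8 -172.    12.9] rows 7 each [ 11.8 -24.6   1.8] rollrows 3
```

```bash
python3 -m handwheel '[{"tx":0,"ty":0,"tz":0,"roll":0.103},{"tx":0,"ty":0,"tz":0,"roll":0.103},{"tx":0,"ty":0,"tz":0,"roll":0.104},{"tx":12,"ty":-24.6,"tz":0,"roll":0},{"tx":12,"ty":-24.6,"tz":0,"roll":0},{"tx":12,"ty":-24.6,"tz":0,"roll":0},{"tx":12,"ty":-24.6,"tz":0,"roll":0},{"tx":12,"ty":-24.6,"tz":2,"roll":0},{"tx":12,"ty":-24.6,"tz":10,"roll":0},{"tx":11,"ty":-24.6,"tz":10,"roll":0},{"tx":0,"ty":0,"tz":0,"roll":0},{"tx":0,"ty":0,"tz":0,"roll":0}]' 60; python3 where.py; python3 plan.py .42 -.331 .004 1.1
```

```text
t: 24.75
tool_pos: [0.4181, -0.3291, 0.0591]
tool_rot: [-2.673, -1.639, 0.002]
contact_force: [0.5, -0.9, 0.4]
opening: 0.0599
grip_force: 0.0
scene px [275 209  21  11] n 108 ctr [ 571.1 -212.9] size [28.5 55.2] ang 54.9
scene px [251 253  14  25] n 308 ctr [ 416.4 -341.6] size [68.6 30.6] ang 62.3
scene px [368 267  19  13] n 101 ctr [ 642.1 -500.9] size [17.2 45.9] ang 26.4
scene px [324 276  25  30] n 390 ctr [ 535.  -490.2] size [75.5 34.1] ang 79.6
scene px [248 295  32  24] n 418 ctr [ 368.6 -448.6] size [61.1 60.6] ang 87.5
t 24.9 pos [ 421.3 -332.9   63. ] head 1.1 q6 -0.34 F [ 0.5 -0.3 -1.4] open 59.9 grip 0.0
roll -0.0004 d [ 1.2 -2.1 59. ] rows 3 each [ 0.4 -0.7 19.7] rollrows 1
```

```bash
python3 -m handwheel '[{"tx":0.5,"ty":-1,"tz":20,"roll":0},{"tx":0,"ty":0,"tz":20,"roll":0},{"tx":0,"ty":0,"tz":17,"roll":0},{"tx":0,"ty":0,"tz":0,"roll":0},{"tx":0,"ty":0,"tz":0,"roll":0}]' 60; python3 -m handwheel '[{"tx":0,"ty":0,"tz":0,"roll":0},{"tx":0,"ty":0,"tz":0,"roll":0},{"tx":0,"ty":0,"tz":0,"roll":0},{"tx":0,"ty":0,"tz":0,"roll":0},{"tx":0,"ty":0,"tz":0,"roll":0},{"tx":0,"ty":0,"tz":0,"roll":0},{"tx":0,"ty":0,"tz":-10,"roll":0},{"tx":0,"ty":0,"tz":-20,"roll":0},{"tx":0,"ty":0,"tz":-20,"roll":0},{"tx":0,"ty":0,"tz":-15,"roll":0},{"tx":0,"ty":0,"tz":0,"roll":0},{"tx":0,"ty":0,"tz":0,"roll":0}]' 0 80; python3 plan.py .479 -.4735 .08 1.41
```

```text
t: 25.37
tool_pos: [0.4197, -0.3311, 0.0049]
tool_rot: [-2.677, -1.641, 0.0]
contact_force: [-0.3, 0.2, 0.1]
opening: 0.0601
grip_force: 0.0
t: 26.37
tool_pos: [0.4199, -0.3311, 0.0711]
tool_rot: [2.677, 1.641, 0.001]
contact_force: [0.3, 0.4, -2.6]
opening: 0.0275
grip_force: 79.0
t 26.4 pos [ 419.9 -331.1   71.1] head 1.1 q6 -0.34 F [ 0.3  0.4 -2.6] open 27.5 grip 79.0
roll -0.3102 d [-131.1   81.1   -8.7] rows 6 each [-21.9  13.5  -1.4] rollrows 3
```

```bash
python3 -m handwheel '[{"tx":0,"ty":0,"tz":0,"roll":-0.103},{"tx":0,"ty":0,"tz":0,"roll":-0.103},{"tx":0,"ty":0,"tz":0,"roll":-0.104},{"tx":-22,"ty":13.5,"tz":0,"roll":0},{"tx":-22,"ty":13.5,"tz":0,"roll":0},{"tx":-22,"ty":13.5,"tz":0,"roll":0},{"tx":-22,"ty":13.5,"tz":0,"roll":0},{"tx":-22,"ty":13.5,"tz":0,"roll":0},{"tx":-21,"ty":13.5,"tz":0,"roll":0},{"tx":0,"ty":0,"tz":0,"roll":0},{"tx":0,"ty":0,"tz":0,"roll":0},{"tx":0,"ty":0,"tz":0,"roll":0}]'; python3 plan.py .479 -.4735 .013 1.41
```

```text
t: 27.37
tool_pos: [0.4775, -0.4716, 0.0681]
tool_rot: [-2.39, -2.033, -0.0]
contact_force: [-0.8, -0.2, -2.4]
opening: 0.0273
grip_force: 79.3
t 27.4 pos [ 477.5 -471.6   68.1] head 1.41 q6 -0.73 F [-0.8 -0.2 -2.4] open 27.3 grip 79.3
roll -0.0002 d [-1.8  1.9 55.1] rows 2 each [-0.9  1.  27.5] rollrows 1
```

```bash
python3 -m handwheel '[{"tx":-2,"ty":1,"tz":20,"roll":0},{"tx":0,"ty":0,"tz":20,"roll":0},{"tx":0,"ty":0,"tz":10,"roll":0},{"tx":0,"ty":0,"tz":3,"roll":0},{"tx":0,"ty":0,"tz":0,"roll":0},{"tx":0,"ty":0,"tz":0,"roll":0}]'; python3 -m handwheel '[{"tx":0,"ty":0,"tz":2,"roll":0},{"tx":0,"ty":0,"tz":2,"roll":0},{"tx":0,"ty":0,"tz":0,"roll":0},{"tx":0,"ty":0,"tz":0,"roll":0},{"tx":0,"ty":0,"tz":0,"roll":0}]'
```

```text
t: 27.87
tool_pos: [0.4795, -0.4751, 0.0179]
tool_rot: [2.392, 2.036, 0.0]
contact_force: [0.9, 0.0, -2.4]
opening: 0.0272
grip_force: 79.3
t: 28.28
tool_pos: [0.4794, -0.4755, 0.0136]
tool_rot: [2.393, 2.035, 0.0]
contact_force: [0.1, 0.2, -2.6]
opening: 0.0268
grip_force: 79.3
```

```bash
python3 -m handwheel '[{"tx":0,"ty":0,"tz":2,"roll":0},{"tx":0,"ty":0,"tz":2,"roll":0},{"tx":0,"ty":0,"tz":1,"roll":0},{"tx":0,"ty":0,"tz":0,"roll":0},{"tx":0,"ty":0,"tz":0,"roll":0}]';  python3 -m handwheel '[{"tx":0,"ty":0,"tz":0,"roll":0},{"tx":0,"ty":0,"tz":0,"roll":0},{"tx":0,"ty":0,"tz":0,"roll":0},{"tx":0,"ty":0,"tz":0,"roll":0},{"tx":0,"ty":0,"tz":-10,"roll":0},{"tx":0,"ty":0,"tz":-25,"roll":0},{"tx":0,"ty":0,"tz":-25,"roll":0},{"tx":0,"ty":0,"tz":-15,"roll":0},{"tx":0,"ty":0,"tz":0,"roll":0}]' 38; python3 where.py; python3 plan.py .4188 -.2117 .08 -.12
```

```text
t: 28.7
tool_pos: [0.4796, -0.4756, 0.0106]
tool_rot: [-2.393, -2.036, 0.0]
contact_force: [-3.3, 4.4, 8.6]
opening: 0.0271
grip_force: 80.8
t: 29.45
tool_pos: [0.4815, -0.4779, 0.0891]
tool_rot: [2.386, 2.03, -0.0]
contact_force: [1.5, 0.3, 1.1]
opening: 0.0377
grip_force: 0.0
scene px [268 209  28  11] n 243 ctr [ 562.1 -209.4] size [26.6 73.5] ang 61.2
scene px [237 216  30  15] n 240 ctr [ 473.3 -201.1] size [30.6 75.6] ang 78.5
scene px [368 267  19  13] n 99 ctr [ 641.7 -501. ] size [15.3 43.8] ang 29.0
scene px [324 276  25  30] n 390 ctr [ 536.3 -490. ] size [76.4 34.9] ang 77.5
scene px [301 283  25  30] n 404 ctr [ 477.5 -481.7] size [75.3 34.1] ang 82.6
scene px [248 295  32  24] n 423 ctr [ 368.7 -448.6] size [60.9 61.2] ang 86.1
t 29.6 pos [ 478.5 -474.3   81.4] head 1.41 q6 -0.73 F [-0.2  0.4  0.6] open 37.7 grip 0.0
roll 1.5297 d [ -90.7 -253.6    2.1] rows 10 each [ -9.1 -25.4   0.2] rollrows 13
```

A has been knocked aside to about (473,-201). Re-measuring it from the top.

```bash
cat > fitA.py <<'E'
from m import *
im,d,p=avg("top",8); W=cloud(d,p); np.savez("top3.npz",im=im,d=d,W=W)
m=(W[...,2]>.016)&(W[...,2]<.04)&(abs(W[...,0]-.473)<.06)&(abs(W[...,1]+.201)<.05)
n,l,s,_=cv2.connectedComponentsWithStats(m.astype(np.uint8)); i=1+s[1:,4].argmax(); q=W[l==i][:,:2]
a=np.linalg.svd(q-q.mean(0),full_matrices=False)[2][0]; a*=np.sign(a[0]); t=(q-q.mean(0))@a; nn=(q-q.mean(0))@[-a[1],a[0]]
T=((t.max()-.044)+(t.min()+.031))/2; org=q.mean(0)+a*T+np.percentile(nn,[2,98]).mean()*np.array([-a[1],a[0]])
# widths at ends tell the hex end
print(s[i],"org(hex +x)",(org*1000).round(1),"head",np.arctan2(a[1],a[0]).round(3),"len",np.ptp(t).round(4),"width far/near",[np.ptp(np.percentile(nn[abs(t-e)<.006],[3,97])).round(4) for e in(t.max()-.006,t.min()+.006)])
E
python3 fitA.py
```

```text
[261 189  16  29 268] org(hex +x) [ 466.7 -199.5] head -0.176 len 0.0749 width far/near [np.float64(0.0309), np.float64(0.0235)]
```

```bash
python3 -m handwheel '[{"tx":0,"ty":0,"tz":0,"roll":0.122},{"tx":0,"ty":0,"tz":0,"roll":0.122},{"tx":0,"ty":0,"tz":0,"roll":0.122},{"tx":0,"ty":0,"tz":0,"roll":0.122},{"tx":0,"ty":0,"tz":0,"roll":0.122},{"tx":0,"ty":0,"tz":0,"roll":0.122},{"tx":0,"ty":0,"tz":0,"roll":0.122},{"tx":0,"ty":0,"tz":0,"roll":0.122},{"tx":0,"ty":0,"tz":0,"roll":0.122},{"tx":0,"ty":0,"tz":0,"roll":0.122},{"tx":0,"ty":0,"tz":0,"roll":0.122},{"tx":0,"ty":0,"tz":0,"roll":0.122}]' 60 >/dev/null; python3 -m handwheel '[{"tx":0,"ty":0,"tz":0,"roll":0.122}]'; python3 plan.py .4667 -.1995 .06 -.176
```

```text
t: 31.13
tool_pos: [0.4793, -0.4753, 0.0833]
tool_rot: [3.129, -0.286, 0.0]
contact_force: [0.7, -0.2, 0.7]
opening: 0.0605
grip_force: 0.0
t 31.1 pos [ 479.3 -475.3   83.3] head -0.182 q6 0.86 F [ 0.7 -0.2  0.7] open 60.5 grip 0.0
roll -0.0062 d [ -60.7 -269.3   23.3] rows 10 each [ -6.1 -26.9   2.3] rollrows 1
```

```bash
python3 -m handwheel '[{"tx":-6,"ty":-27,"tz":0,"roll":0},{"tx":-6,"ty":-27,"tz":0,"roll":0},{"tx":-6,"ty":-27,"tz":0,"roll":0},{"tx":-6,"ty":-27,"tz":0,"roll":0},{"tx":-6,"ty":-27,"tz":0,"roll":0},{"tx":-6,"ty":-27,"tz":0,"roll":0},{"tx":-6,"ty":-27,"tz":0,"roll":0},{"tx":-6,"ty":-27,"tz":0,"roll":0},{"tx":-6,"ty":-27,"tz":5,"roll":0},{"tx":-6,"ty":-26,"tz":18,"roll":0},{"tx":0,"ty":0,"tz":0,"roll":0},{"tx":0,"ty":0,"tz":0,"roll":0}]'; python3 where.py | grep -E " 47|46"; python3 plan.py .4667 -.1995 .004 -.176
```

```text
t: 32.13
tool_pos: [0.4665, -0.1985, 0.0592]
tool_rot: [-3.129, 0.273, 0.003]
contact_force: [0.4, -0.4, 0.9]
opening: 0.0597
grip_force: 0.0
scene px [237 216  30  15] n 239 ctr [ 473.4 -200.8] size [31.1 75.2] ang 78.8
scene px [301 283  25  30] n 403 ctr [ 476.8 -481.8] size [75.1 33.7] ang 82.7
t 32.3 pos [ 468.2 -201.3   61.4] head -0.177 q6 1.2 F [-0.4 -0.3  0.7] open 60.0 grip 0.0
roll -0.0013 d [-1.9 -1.6 57.4] rows 3 each [-0.6 -0.5 19.1] rollrows 1
```

```bash
python3 -m handwheel '[{"tx":-0.5,"ty":-0.5,"tz":20,"roll":0},{"tx":0,"ty":0,"tz":20,"roll":0},{"tx":0,"ty":0,"tz":16,"roll":0},{"tx":0,"ty":0,"tz":0,"roll":0},{"tx":0,"ty":0,"tz":0,"roll":0}]' 60; python3 -m handwheel '[{"tx":0,"ty":0,"tz":0,"roll":0},{"tx":0,"ty":0,"tz":0,"roll":0},{"tx":0,"ty":0,"tz":0,"roll":0},{"tx":0,"ty":0,"tz":0,"roll":0},{"tx":0,"ty":0,"tz":0,"roll":0},{"tx":0,"ty":0,"tz":0,"roll":0},{"tx":0,"ty":0,"tz":0,"roll":0}]' 0 80; python3 -m handwheel '[{"tx":0,"ty":0,"tz":-10,"roll":0},{"tx":0,"ty":0,"tz":-20,"roll":0},{"tx":0,"ty":0,"tz":-20,"roll":0},{"tx":0,"ty":0,"tz":-25,"roll":0},{"tx":0,"ty":0,"tz":-20,"roll":-0.103},{"tx":0,"ty":0,"tz":0,"roll":0},{"tx":0,"ty":0,"tz":0,"roll":0}]'; python3 plan.py .5117 .0610 .1 -.073
```

```text
t: 32.75
tool_pos: [0.4667, -0.1999, 0.0041]
tool_rot: [-3.129, 0.278, 0.002]
contact_force: [0.4, 0.0, 0.3]
opening: 0.06
grip_force: 0.0
t: 33.33
tool_pos: [0.4683, -0.2004, 0.0064]
tool_rot: [3.127, -0.276, 0.004]
contact_force: [-1.9, 0.6, 5.2]
opening: 0.0266
grip_force: 78.3
t: 33.92
tool_pos: [0.4677, -0.1997, 0.1006]
tool_rot: [3.138, -0.118, 0.004]
contact_force: [0.1, -0.0, -2.9]
opening: 0.0266
grip_force: 78.9
t 33.9 pos [ 467.7 -199.7  100.6] head -0.075 q6 1.1 F [ 0.1 -0.  -2.9] open 26.6 grip 78.9
roll -0.0024 d [  24.9 -263.2    0.3] rows 10 each [  2.5 -26.3   0. ] rollrows 1
```

```bash
python3 -m handwheel '[{"tx":2,"ty":-27,"tz":0,"roll":0},{"tx":2,"ty":-27,"tz":0,"roll":0},{"tx":2,"ty":-27,"tz":0,"roll":0},{"tx":2,"ty":-27,"tz":0,"roll":0},{"tx":2,"ty":-27,"tz":0,"roll":0},{"tx":2,"ty":-27,"tz":0,"roll":0},{"tx":2,"ty":-27,"tz":0,"roll":0},{"tx":2,"ty":-27,"tz":0,"roll":0},{"tx":2,"ty":-27,"tz":0,"roll":0},{"tx":2,"ty":-27,"tz":0,"roll":0},{"tx":2,"ty":-27,"tz":0,"roll":0},{"tx":0,"ty":0,"tz":0,"roll":0}]' | grep -E "pos|open"; python3 -m handwheel '[{"tx":0,"ty":-20,"tz":0,"roll":0},{"tx":0,"ty":0,"tz":0,"roll":0},{"tx":0,"ty":0,"tz":0,"roll":0},{"tx":0,"ty":0,"tz":0,"roll":0}]'; python3 plan.py .5168 .1209 .048 -.073
```

```text
tool_pos: [0.5091, 0.0989, 0.0968]
opening: 0.0268
t: 35.25
tool_pos: [0.5111, 0.1146, 0.0978]
tool_rot: [3.139, -0.116, -0.004]
contact_force: [-0.5, 0.2, -2.8]
opening: 0.0266
grip_force: 79.6
t 35.2 pos [511.1 114.6  97.8] head -0.074 q6 1.72 F [-0.5  0.2 -2.8] open 26.6 grip 79.6
roll -0.0011 d [ 5.4 -6.7 49.8] rows 2 each [ 2.7 -3.4 24.9] rollrows 1
```

```bash
python3 -m handwheel '[{"tx":5.4,"ty":-6.7,"tz":0,"roll":0},{"tx":0,"ty":0,"tz":20,"roll":0},{"tx":0,"ty":0,"tz":20,"roll":0},{"tx":0,"ty":0,"tz":10,"roll":0},{"tx":0,"ty":0,"tz":0,"roll":0},{"tx":0,"ty":0,"tz":0,"roll":0},{"tx":0,"ty":0,"tz":0,"roll":0},{"tx":0,"ty":0,"tz":0,"roll":0}]'; python3 where.py >/dev/null;python3 plan.py .5168 .1209 .025 -.073
```

```text
t: 35.92
tool_pos: [0.5192, 0.1215, 0.0508]
tool_rot: [-3.139, 0.115, -0.004]
contact_force: [-0.6, 0.6, -1.7]
opening: 0.0263
grip_force: 79.7
t 36.1 pos [518.5 121.6  50.2] head -0.073 q6 1.73 F [-0.8 -0.7 -2.9] open 26.6 grip 79.7
roll -0.0002 d [-1.7  0.8 25.2] rows 1 each [-1.7  0.8 25.2] rollrows 1m.py:6: RuntimeWarning: All-NaN slice encountered
  im=np.mean(I,0); d=np.nan_to_num(np.nanmedian(D,0)).astype(np.float32); return im,d,p
```

```bash
python3 -m handwheel '[{"tx":-0.8,"ty":0.6,"tz":5,"roll":0},{"tx":0,"ty":0,"tz":5,"roll":0},{"tx":0,"ty":0,"tz":0,"roll":0},{"tx":0,"ty":0,"tz":0,"roll":0},{"tx":0,"ty":0,"tz":0,"roll":0}]'; python3 -m handwheel '[{"tx":0,"ty":0,"tz":3,"roll":0},{"tx":0,"ty":0,"tz":3,"roll":0},{"tx":0,"ty":0,"tz":3,"roll":0},{"tx":0,"ty":0,"tz":0,"roll":0},{"tx":0,"ty":0,"tz":0,"roll":0},{"tx":0,"ty":0,"tz":0,"roll":0}]';python3 plan.py .5168 .1209 .0256 -.073
```

```text
t: 36.53
tool_pos: [0.5169, 0.121, 0.039]
tool_rot: [3.139, -0.115, -0.001]
contact_force: [0.2, 0.1, -2.5]
opening: 0.0266
grip_force: 79.7
t: 37.03
tool_pos: [0.5171, 0.121, 0.0303]
tool_rot: [-3.139, 0.115, 0.0]
contact_force: [-0.3, -0.2, -2.6]
opening: 0.0264
grip_force: 79.7
t 37.0 pos [517.1 121.   30.3] head -0.073 q6 1.73 F [-0.3 -0.2 -2.6] open 26.4 grip 79.7
roll -0.0002 d [-0.3  0.1  4.7] rows 1 each [-0.3  0.1  4.7] rollrows 1
```

```bash
python3 -m handwheel '[{"tx":0,"ty":0,"tz":2,"roll":0},{"tx":0,"ty":0,"tz":1,"roll":0},{"tx":0,"ty":0,"tz":0,"roll":0},{"tx":0,"ty":0,"tz":0,"roll":0},{"tx":0,"ty":0,"tz":0,"roll":0}]'; python3 -m handwheel '[{"tx":0,"ty":0,"tz":1,"roll":0},{"tx":0,"ty":0,"tz":1,"roll":0},{"tx":0,"ty":0,"tz":0,"roll":0},{"tx":0,"ty":0,"tz":0,"roll":0}]';python3 -m handwheel '[{"tx":0,"ty":0,"tz":1,"roll":0},{"tx":0,"ty":0,"tz":0.5,"roll":0},{"tx":0,"ty":0,"tz":0,"roll":0},{"tx":0,"ty":0,"tz":0,"roll":0}]'
```

```text
t: 37.45
tool_pos: [0.5172, 0.121, 0.0273]
tool_rot: [-3.139, 0.115, -0.0]
contact_force: [0.1, -0.0, -2.6]
opening: 0.0268
grip_force: 79.7
t: 37.78
tool_pos: [0.5173, 0.121, 0.0254]
tool_rot: [-3.139, 0.115, -0.0]
contact_force: [-0.1, 0.0, -1.0]
opening: 0.0264
grip_force: 79.7
t: 38.12
tool_pos: [0.5174, 0.121, 0.0251]
tool_rot: [3.139, -0.115, -0.0]
contact_force: [-3.9, -0.2, 6.6]
opening: 0.0264
grip_force: 80.4
```

```bash
python3 -m handwheel '[{"tx":0,"ty":0,"tz":-0.5,"roll":0},{"tx":0,"ty":0,"tz":0,"roll":0},{"tx":0,"ty":0,"tz":0,"roll":0},{"tx":0,"ty":0,"tz":0,"roll":0},{"tx":0,"ty":0,"tz":0,"roll":0},{"tx":0,"ty":0,"tz":-15,"roll":0},{"tx":0,"ty":0,"tz":-25,"roll":0},{"tx":0,"ty":0,"tz":-30,"roll":0},{"tx":0,"ty":0,"tz":-30,"roll":0},{"tx":0,"ty":30,"tz":-20,"roll":0},{"tx":0,"ty":30,"tz":0,"roll":0},{"tx":0,"ty":30,"tz":0,"roll":0}]' 48; python3 -m handwheel '[{"tx":0,"ty":35,"tz":0,"roll":0},{"tx":0,"ty":35,"tz":0,"roll":0},{"tx":0,"ty":35,"tz":0,"roll":0},{"tx":0,"ty":35,"tz":0,"roll":0},{"tx":0,"ty":35,"tz":0,"roll":0},{"tx":0,"ty":35,"tz":0,"roll":0},{"tx":0,"ty":35,"tz":0,"roll":0},{"tx":0,"ty":0,"tz":0,"roll":0}]'; cat > nest.py <<'E'
from m import *
im,d,p=avg("top",6); W=cloud(d,p); np.savez("top4.npz",im=im,d=d,W=W); save("top4.png",im.astype(np.uint8),(112,90,392,245),2.8)
o=np.array([.5095,.0311]); yaw=-.0728; ex=np.array([np.cos(yaw),np.sin(yaw)]); ey=np.array([-ex[1],ex[0]])
x=(W[...,:2]-o)@ex; y=(W[...,:2]-o)@ey
for y0 in(.09,-.03):
    m=(abs(x)<.05)&(abs(y-y0)<.016)&(W[...,2]>.032)&(W[...,2]<.07); t=m&(abs(y-y0)<.005)
    print(y0,m.sum(),"x",np.percentile(x[m],[1,99]).round(4),"y",np.percentile(y[m],[2,98]).round(4),"topz",[np.percentile(W[...,2][t&(abs(x-c)<.006)],[50,95]).round(4) for c in(-.035,-.015,0,.015,.035)])
# frame: bar points
z=W[...,2]; m=(x>.06)&(x<.20)&(abs(y)<.135)&(z>.07)&(z<.26)
print("frame n",m.sum()); 
for lo,hi in((.07,.12),(.12,.17),(.17,.19),(.19,.205),(.205,.22),(.22,.26)):
    k=m&(z>=lo)&(z<hi); 
    if k.sum(): print(lo,k.sum(),"x",np.percentile(x[k],[5,50,95]).round(4),"y",np.percentile(y[k],[2,98]).round(3))
E
python3 nest.py
```

```text
t: 39.12
tool_pos: [0.5119, 0.0305, 0.1469]
tool_rot: [3.139, -0.112, 0.008]
contact_force: [1.1, -0.5, -0.3]
opening: 0.048
grip_force: 0.0
t: 39.78
tool_pos: [0.4921, -0.2183, 0.1447]
tool_rot: [3.136, -0.123, 0.001]
contact_force: [-0.6, -0.4, -0.5]
opening: 0.0477
grip_force: 0.0
0.09 289 x [-0.0297  0.0434] y [0.0761 0.1044] topz [array([0.0358, 0.0412]), array([0.0439, 0.0501]), array([0.0459, 0.0499]), array([0.0468, 0.049 ]), array([0.0484, 0.0496])]
-0.03 294 x [-0.0435  0.0302] y [-0.044  -0.0154] topz [array([0.0484, 0.0501]), array([0.0465, 0.0494]), array([0.0468, 0.0489]), array([0.0461, 0.0492]), array([0.0417, 0.0444])]
frame n 2556
0.07 234 x [0.096  0.1127 0.1852] y [-0.13   0.132]
0.12 993 x [0.1211 0.1285 0.1867] y [-0.127  0.13 ]
0.17 144 x [0.1403 0.1495 0.191 ] y [-0.129  0.133]
0.19 554 x [0.1485 0.1524 0.1885] y [-0.124  0.129]
0.205 503 x [0.1398 0.1576 0.1893] y [-0.122  0.129]
0.22 128 x [0.1886 0.1902 0.1967] y [0.103 0.134]
```

View pics/top4.png

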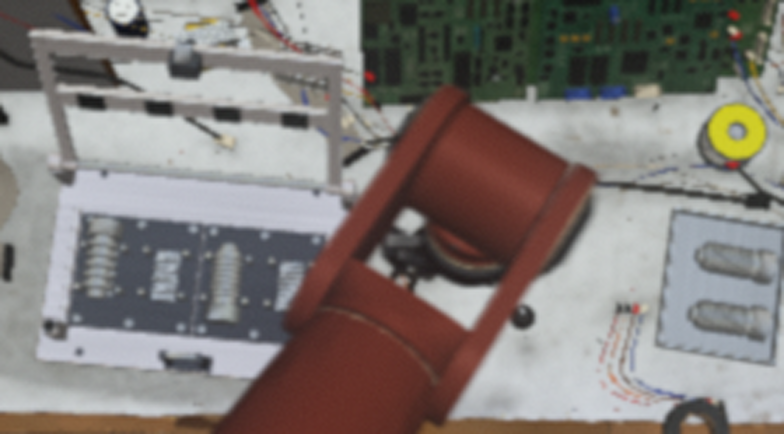

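Screw tops are at 0.049–0.050, so both are fully seated; C and D lie in the tray (735,262) and (728,318). The frame stands at about 1.96 rad, with its bar at (195,50). Next I check for free space behind the bar.

```bash
python3 - <<'E'
from m import *
W=np.load("top4.npz")["W"]; im,d,p=avg("scene",4); W2=cloud(d,p)
o=np.array([.5095,.0311]); yaw=-.0728; ex=np.array([np.cos(yaw),np.sin(yaw)]); ey=np.array([-ex[1],ex[0]])
for nm,V in(("top",W),("scene",W2)):
    x=(V[...,:2]-o)@ex; y=(V[...,:2]-o)@ey; z=V[...,2]
    for y0 in np.arange(-.12,.13,.03):
        k=(abs(y-y0)<.015)&(z>.06)&(z<.45)&(x>.10)&(x<.30); h=[]
        for xb in np.arange(.10,.29,.02):
            q=z[k&(x>=xb)&(x<xb+.02)]; h.append(int(1000*np.percentile(q,95)) if len(q)>4 else 0)
        print(nm,y0.round(2),"max z by x from 100 step 20:",h)
E
```

```text
top -0.12 max z by x from 100 step 20: [127, 168, 207, 207, 0, 0, 0, 112, 144, 174]
top -0.09 max z by x from 100 step 20: [0, 151, 208, 207, 0, 0, 0, 0, 0, 0]
top -0.06 max z by x from 100 step 20: [0, 151, 208, 207, 0, 86, 113, 130, 0, 0]
top -0.03 max z by x from 100 step 20: [0, 151, 208, 207, 0, 0, 120, 140, 161, 178]
top 0.0 max z by x from 100 step 20: [0, 210, 218, 207, 0, 0, 90, 79, 0, 183]
top 0.03 max z by x from 100 step 20: [0, 151, 209, 207, 0, 0, 118, 0, 0, 0]
top 0.06 max z by x from 100 step 20: [0, 151, 207, 207, 0, 148, 132, 0, 0, 81]
top 0.09 max z by x from 100 step 20: [0, 151, 208, 207, 415, 427, 97, 0, 0, 128]
top 0.12 max z by x from 100 step 20: [124, 166, 436, 439, 431, 437, 109, 0, 0, 142]
scene -0.12 max z by x from 100 step 20: [126, 168, 208, 208, 0, 0, 0, 0, 144, 173]
scene -0.09 max z by x from 100 step 20: [0, 152, 209, 208, 0, 81, 0, 0, 0, 0]
scene -0.06 max z by x from 100 step 20: [0, 152, 209, 0, 0, 0, 113, 131, 0, 0]
scene -0.03 max z by x from 100 step 20: [0, 0, 209, 0, 0, 0, 118, 139, 161, 182]
scene 0.0 max z by x from 100 step 20: [0, 0, 218, 0, 0, 0, 0, 85, 0, 0]
scene 0.03 max z by x from 100 step 20: [0, 0, 0, 0, 209, 0, 0, 0, 0, 0]
scene 0.06 max z by x from 100 step 20: [0, 0, 0, 0, 0, 149, 0, 0, 0, 80]
scene 0.09 max z by x from 100 step 20: [0, 0, 0, 0, 425, 432, 98, 0, 0, 126]
scene 0.12 max z by x from 100 step 20: [95, 0, 435, 437, 433, 437, 0, 0, 0, 142]
```

```bash
python3 -m handwheel '[{"tx":0,"ty":0,"tz":-30,"roll":0},{"tx":0,"ty":0,"tz":-30,"roll":0},{"tx":0,"ty":0,"tz":-30,"roll":0},{"tx":0,"ty":0,"tz":-30,"roll":0},{"tx":0,"ty":0,"tz":-30,"roll":0},{"tx":0,"ty":0,"tz":0,"roll":0},{"tx":0,"ty":0,"tz":0,"roll":0}]' 0 60; python3 plan.py .6904 -.0323 .30 -.073
```

```text
t: 40.87
tool_pos: [0.4937, -0.2133, 0.2972]
tool_rot: [3.137, -0.114, 0.007]
contact_force: [-0.0, 0.9, -0.5]
opening: -0.0002
grip_force: 0.0
t 40.9 pos [ 493.7 -213.3  297.2] head -0.073 q6 1.1 F [-0.   0.9 -0.5] open -0.2 grip 0.0
roll 0.0005 d [ 183.  -194.9   -2.4] rows 10 each [ 18.3 -19.5  -0.2] rollrows 1
```

```bash
python3 -m handwheel '[{"tx":18.3,"ty":-19.5,"tz":0,"roll":0},{"tx":18.3,"ty":-19.5,"tz":0,"roll":0},{"tx":18.3,"ty":-19.5,"tz":0,"roll":0},{"tx":18.3,"ty":-19.5,"tz":0,"roll":0},{"tx":18.3,"ty":-19.5,"tz":0,"roll":0},{"tx":18.3,"ty":-19.5,"tz":0,"roll":0},{"tx":18.3,"ty":-19.5,"tz":0,"roll":0},{"tx":18.3,"ty":-19.5,"tz":0,"roll":0},{"tx":18.3,"ty":-19.5,"tz":0,"roll":0},{"tx":18.3,"ty":-19.5,"tz":0,"roll":0},{"tx":0,"ty":0,"tz":0,"roll":0},{"tx":0,"ty":0,"tz":0,"roll":0}]'; python3 -m handwheel '[{"tx":0,"ty":0,"tz":0,"roll":0},{"tx":0,"ty":0,"tz":0,"roll":0}]' >/dev/null; python3 plan.py .6904 -.0323 .185 -.073
```

```text
t: 41.87
tool_pos: [0.689, -0.0308, 0.2913]
tool_rot: [-3.139, 0.112, 0.007]
contact_force: [-0.3, -1.0, -0.1]
opening: -0.0001
grip_force: 0.0
t 42.0 pos [688.6 -32.7 293.4] head -0.074 q6 1.49 F [ 0.8  0.6 -0. ] open 0.3 grip 0.0
roll -0.001 d [  2.   -0.5 108.4] rows 4 each [ 0.5 -0.1 27.1] rollrows 1
```

```bash
python3 -m handwheel '[{"tx":2,"ty":0,"tz":27,"roll":0},{"tx":0,"ty":0,"tz":27,"roll":0},{"tx":0,"ty":0,"tz":27,"roll":0},{"tx":0,"ty":0,"tz":27,"roll":0},{"tx":0,"ty":0,"tz":0,"roll":0},{"tx":-8,"ty":0,"tz":0,"roll":0},{"tx":-8,"ty":0,"tz":0,"roll":0},{"tx":-8,"ty":0,"tz":0,"roll":0},{"tx":-8,"ty":0,"tz":0,"roll":0},{"tx":-8,"ty":0,"tz":0,"roll":0}]'; python3 -m handwheel '[{"tx":-10,"ty":0,"tz":0,"roll":0},{"tx":-10,"ty":0,"tz":0,"roll":0},{"tx":-10,"ty":0,"tz":0,"roll":0},{"tx":0,"ty":0,"tz":0,"roll":0}]'
```

```text
t: 42.87
tool_pos: [0.6522, -0.0295, 0.1897]
tool_rot: [3.139, -0.115, 0.009]
contact_force: [2.6, -0.1, 2.3]
opening: 0.0001
grip_force: 1.1
t: 43.2
tool_pos: [0.6194, -0.0267, 0.1862]
tool_rot: [-3.139, 0.115, 0.003]
contact_force: [0.5, -0.6, 0.1]
opening: 0.0
grip_force: 0.0
```

```bash
python3 -m handwheel '[{"tx":-10,"ty":0,"tz":0,"roll":0},{"tx":-10,"ty":0,"tz":0,"roll":0},{"tx":-10,"ty":0,"tz":0,"roll":0},{"tx":-10,"ty":0,"tz":0,"roll":0},{"tx":0,"ty":0,"tz":0,"roll":0}]'; python3 -m handwheel '[{"tx":-10,"ty":0,"tz":0,"roll":0},{"tx":-10,"ty":0,"tz":0,"roll":0},{"tx":-10,"ty":0,"tz":0,"roll":0},{"tx":0,"ty":0,"tz":0,"roll":0}]'; python3 - <<'E'
from m import *
im,d,p=avg("scene",4); np.savez("s6.npz",im=im,d=d); save("s6.png",im.astype(np.uint8),(150,60,350,230),3.5)
E
```

```text
t: 43.62
tool_pos: [0.5795, -0.0239, 0.1857]
tool_rot: [-3.139, 0.115, 0.004]
contact_force: [0.1, 0.4, -0.7]
opening: -0.0001
grip_force: 0.0
t: 43.95
tool_pos: [0.5499, -0.0217, 0.1861]
tool_rot: [-3.139, 0.115, 0.002]
contact_force: [-0.1, -0.3, -0.6]
opening: -0.0
grip_force: 0.0m.py:6: RuntimeWarning: All-NaN slice encountered
  im=np.mean(I,0); d=np.nan_to_num(np.nanmedian(D,0)).astype(np.float32); return im,d,p
```

View pics/s6.png

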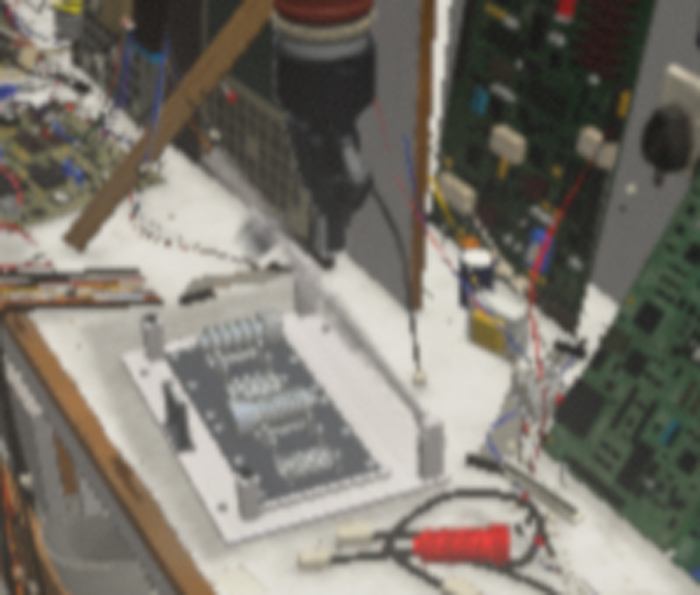

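The frame is blurred across the averaged shots: it has tipped past the fingers and is sinking. Waiting, then measuring its angle.

```bash
python3 -m handwheel '[{"tx":0,"ty":0,"tz":-15,"roll":0},{"tx":0,"ty":0,"tz":0,"roll":0},{"tx":0,"ty":0,"tz":0,"roll":0},{"tx":0,"ty":0,"tz":0,"roll":0},{"tx":0,"ty":0,"tz":0,"roll":0},{"tx":0,"ty":0,"tz":0,"roll":0},{"tx":0,"ty":0,"tz":0,"roll":0},{"tx":0,"ty":0,"tz":0,"roll":0},{"tx":0,"ty":0,"tz":0,"roll":0},{"tx":0,"ty":0,"tz":0,"roll":0},{"tx":0,"ty":0,"tz":0,"roll":0},{"tx":0,"ty":0,"tz":0,"roll":0}]' >/dev/null; cat > bar.py <<'E'
from m import *
o=np.array([.5095,.0311]); yaw=-.0728; ex=np.array([np.cos(yaw),np.sin(yaw)]); ey=np.array([-ex[1],ex[0]])
im,d,p=avg("scene",5); save("s7.png",im.astype(np.uint8),(150,120,300,235),4.5); V=cloud(d,p)
x=(V[...,:2]-o)@ex; y=(V[...,:2]-o)@ey; z=V[...,2]
for y0 in(-.1,-.08,-.06,-.045,.045,.06,.08,.1):
    k=(abs(y-y0)<.01)&(abs(x+.063)<.008)&(z>.03)&(z<.2); print(y0,k.sum(),np.nanmedian(z[k]).round(4) if k.any() else None, end="; ")
k=(abs(y)<.009)&(abs(x+.063)<.012)&(z>.03)&(z<.2); print("stud",np.nanpercentile(z[k],[50,95]).round(4) if k.any() else None)
# arms: height vs x on the right arm
for x0 in(-.04,0,.04,.07):
    k=(abs(y+.126)<.004)&(abs(x-x0)<.008)&(z>.03)&(z<.2); print("arm",x0,k.sum(),np.nanmedian(z[k]).round(4) if k.any() else None)
E
python3 bar.py; python3 plan.py .4433 -.0092 .12 -.073
```

```text
-0.1 23 0.0713; -0.08 25 0.0714; -0.06 24 0.0718; -0.045 20 0.0716; 0.045 20 0.0717; 0.06 19 0.0718; 0.08 19 0.0721; 0.1 16 0.0719; stud [0.0727 0.0839]
arm -0.04 19 0.0694
arm 0 19 0.0665
arm 0.04 15 0.0644
arm 0.07 17 0.062
t 45.4 pos [551.8 -22.  201.3] head -0.073 q6 1.47 F [-0.8  0.   1.1] open -0.3 grip 0.0
roll -0.0002 d [-109.1   -4.8   81.3] rows 5 each [-21.8  -1.   16.3] rollrows 1m.py:6: RuntimeWarning: All-NaN slice encountered
  im=np.mean(I,0); d=np.nan_to_num(np.nanmedian(D,0)).astype(np.float32); return im,d,p
```

View pics/s7.png

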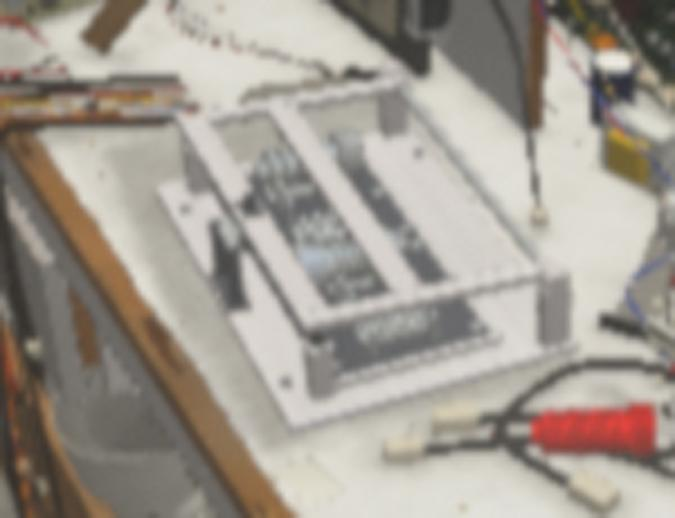

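The frame rests on the strike (bar top 0.0715 m, angle about 0.06). I'll press beside the stud at stand y = -45 mm.

```bash
python3 -m handwheel '[{"tx":-22,"ty":-1,"tz":0,"roll":0},{"tx":-22,"ty":-1,"tz":0,"roll":0},{"tx":-22,"ty":-1,"tz":0,"roll":0},{"tx":-22,"ty":-1,"tz":10,"roll":0},{"tx":-21,"ty":-1,"tz":20,"roll":0},{"tx":0,"ty":0,"tz":30,"roll":0},{"tx":0,"ty":0,"tz":30,"roll":0},{"tx":0,"ty":0,"tz":20,"roll":0},{"tx":0,"ty":0,"tz":0,"roll":0},{"tx":0,"ty":0,"tz":0,"roll":0}]'; python3 -m handwheel '[{"tx":0,"ty":0,"tz":0,"roll":0},{"tx":0,"ty":0,"tz":0,"roll":0}]' >/dev/null; python3 plan.py .4433 -.0092 .072 -.073
```

```text
t: 46.23
tool_pos: [0.4426, -0.0089, 0.0906]
tool_rot: [-3.139, 0.115, 0.004]
contact_force: [1.2, -0.0, 0.2]
opening: -0.0001
grip_force: 0.0
t 46.4 pos [445.1  -9.3  93.6] head -0.073 q6 1.46 F [ 0.  -0.3 -1. ] open -0.0 grip 0.0
roll -0.0002 d [-1.9 -0.  21.6] rows 1 each [-1.9 -0.  21.6] rollrows 1
```

```bash
python3 -m handwheel '[{"tx":-1,"ty":0,"tz":8,"roll":0},{"tx":0,"ty":0,"tz":8,"roll":0},{"tx":0,"ty":0,"tz":4,"roll":0},{"tx":0,"ty":0,"tz":0,"roll":0},{"tx":0,"ty":0,"tz":0,"roll":0}]'; python3 -m handwheel '[{"tx":0,"ty":0,"tz":3,"roll":0},{"tx":0,"ty":0,"tz":3,"roll":0},{"tx":0,"ty":0,"tz":0,"roll":0}]';python3 -m handwheel '[{"tx":0,"ty":0,"tz":3,"roll":0},{"tx":0,"ty":0,"tz":3,"roll":0},{"tx":0,"ty":0,"tz":0,"roll":0}]'
```

```text
t: 46.82
tool_pos: [0.4421, -0.0089, 0.0708]
tool_rot: [-3.139, 0.115, 0.002]
contact_force: [0.6, -0.2, -0.2]
opening: -0.0001
grip_force: 0.0
t: 47.07
tool_pos: [0.4426, -0.009, 0.0653]
tool_rot: [3.139, -0.115, 0.0]
contact_force: [-0.9, -0.7, -0.0]
opening: -0.0
grip_force: 0.0
t: 47.32
tool_pos: [0.4428, -0.009, 0.0598]
tool_rot: [3.139, -0.115, 0.0]
contact_force: [-2.7, -0.0, 6.0]
opening: 0.0
grip_force: 3.1
```

```bash
python3 -m handwheel '[{"tx":0,"ty":0,"tz":2,"roll":0},{"tx":0,"ty":0,"tz":2,"roll":0},{"tx":0,"ty":0,"tz":0,"roll":0},{"tx":0,"ty":0,"tz":0,"roll":0}]';python3 -m handwheel '[{"tx":0,"ty":0,"tz":2,"roll":0},{"tx":0,"ty":0,"tz":1,"roll":0},{"tx":0,"ty":0,"tz":0,"roll":0},{"tx":0,"ty":0,"tz":0,"roll":0}]'
```

```text
t: 47.65
tool_pos: [0.4429, -0.009, 0.0595]
tool_rot: [3.139, -0.114, -0.004]
contact_force: [-15.8, 2.2, 30.8]
opening: 0.0
grip_force: 15.3
t: 47.98
tool_pos: [0.443, -0.009, 0.0593]
tool_rot: [3.139, -0.114, -0.008]
contact_force: [-26.3, 3.8, 48.9]
opening: 0.0005
grip_force: 25.0
```

```bash
python3 -m handwheel '[{"tx":0,"ty":0,"tz":-7,"roll":0},{"tx":0,"ty":0,"tz":-15,"roll":0},{"tx":0,"ty":0,"tz":-30,"roll":0},{"tx":0,"ty":0,"tz":-30,"roll":0},{"tx":0,"ty":0,"tz":-30,"roll":0},{"tx":0,"ty":30,"tz":-20,"roll":0},{"tx":0,"ty":30,"tz":0,"roll":0},{"tx":0,"ty":35,"tz":0,"roll":0},{"tx":0,"ty":35,"tz":0,"roll":0},{"tx":0,"ty":35,"tz":0,"roll":0},{"tx":0,"ty":35,"tz":0,"roll":0},{"tx":0,"ty":0,"tz":0,"roll":0}]'; python3 bar.py; python3 where.py
```

```text
t: 48.98
tool_pos: [0.4271, -0.2131, 0.1841]
tool_rot: [3.137, -0.124, -0.0]
contact_force: [0.1, 0.1, -0.4]
opening: 0.0002
grip_force: 0.0
-0.1 27 0.061; -0.08 24 0.0612; -0.06 24 0.0609; -0.045 22 0.061; 0.045 19 0.0615; 0.06 20 0.061; 0.08 17 0.0617; 0.1 18 0.0615; stud [0.0621 0.0726]
arm -0.04 19 0.059
arm 0 18 0.06
arm 0.04 14 0.0609
arm 0.07 18 0.0604
scene px [268 209  28  11] n 242 ctr [ 561.9 -209.5] size [27.9 73.4] ang 61.8
scene px [368 267  19  13] n 99 ctr [ 642.4 -500.5] size [15.5 44.4] ang 28.1
scene px [324 276  25  30] n 391 ctr [ 536.1 -491. ] size [76.2 34.8] ang 77.3
scene px [301 283  25  30] n 406 ctr [ 476.2 -482.1] size [76.7 33.5] ang 84.5
scene px [248 295  31  24] n 418 ctr [ 368.3 -448.8] size [61.2 60.9] ang 85.3
```

The bar stays down at 0.061 m with the hand withdrawn (it was at 0.0715 on the strike), so the latch has caught. Both 3 mm screws are in the tray. Handing in.

```bash
python3 -c "
from station import ctrl
print(ctrl.finish_job())"
```

```text
the job is handed in; nothing more can be done
None
```

I handed in the job at about 49 s. The 6 mm and 10 mm screws are seated on their plates, both 3 mm screws are in the tray, and the frame stayed down after I let go, so the latch appears to have caught. My last press on the bar read about 49 N at the wrist.

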